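# Knock a jammed dicing grid loose with a meat pounder

### The job

The blade grid is jammed in the window of the dicing stand. Pick up the meat pounder and, holding it upright, work the grid down with light taps of its disc on the grid's two round knobs, changing sides whenever it binds and never forcing it, until the grid lies level and fully down on the ledges in the stand. Then leave the pounder standing upright in the middle of the small white plate; keep your fingers off the grid and do not disturb the ramekin and the shaker.

Things in the scene. Friction and masses are not known exactly. Their poses are not given: they have to be found in the camera images.
- stand: Dicing stand, bright metal frame on four short legs, fixed to the worktop; 204 mm long (its y) by 106 mm wide (its x), top face 75 mm above the worktop. Origin on the worktop under the middle of the window, z up. The grid sits in its window (162 by 78 mm).
- knob_a (a point): Top of the round dark rubber knob (ball, 26 mm across, slightly springy: gives 1 mm per 8 N) on the +y end of the blade grid, a steel cassette 160 by 74 by 18 mm; 70 mm from the stand's middle. With the grid right up and level it is 102 mm above the worktop; with the grid fully down and level, 90 mm. The grid stays where it is left.
- knob_b (a point): The same knob on the -y end of the grid, 140 mm from knob_a. The grid is wedged near both ends: about 10 N down on one knob sinks that end by some mm (the other rises a little) till the grid is cocked and binds, at an angle that differs each time; then only the other knob will go. On a bound or seated grid it takes over 25 N to shift anything; over 17 N bends blades.
- pounder_mid (a point): Middle (half-way up, 62.5 mm above its face) of the meat pounder: steel disc 44 mm across and 18 mm thick at the bottom, upright round black handle 24 mm across reaching from 27 to 125 mm above the face; 0.35 kg; stands upright on its disc. Its z axis runs up the handle.
- pounder_face (a point): Centre of the flat striking face under the pounder's disc; z axis up the handle.
- plate: Small round white plate, 149 mm across, 20 mm high at the rim, loose on the worktop. Origin at the centre of its underside; its flat middle (about 90 mm across) is about 8 mm above the worktop.
- ramekin: Fluted white china ramekin, 82 mm across, 42 mm high, loose bystander. Origin at the centre of its underside.
- shaker: Grey shaker, 44 mm across, 90 mm high, loose bystander standing upright. Origin at the centre of its underside.
Not all that is in view belongs to the job. Leave any blue look-alike of the part that bears pounder_mid alone.

How it is judged (in metres and radians):
On the way, in this order (a step that is already met when the one before it is completed fails the run):
1. the pounder is lifted, upright, its face above the stand's top, with the grid still jammed (height (world z) of pounder_face above 0.08 m and angle between pounder_mid's own z axis and vertical below 0.3 rad and z of any of knob_a, knob_b in the frame of stand above 0.0935 m), for 0.1 s.
2. the grid is knocked down level onto its ledges (z of each of knob_a, knob_b in the frame of stand below 0.092 m), for 0.2 s.
At the end, for the whole second after the job is handed in: The tops of both knobs are lower than 92 mm above the worktop (90 mm when fully down); the pounder stands on its disc on the plate, its axis within 30 mm of the plate's centre and within 0.12 rad of upright, at rest and let go; the plate is on the worktop (all of step 2 and horizontal distance between pounder_face and plate below 0.03 m and angle between pounder_mid's own z axis and vertical below 0.12 rad and z of pounder_face in the frame of plate between 0.003 and 0.014 m and height (world z) of plate below 0.01 m and linear speed of pounder below 0.03 m/s); the robot touches nothing.
It fails at once if the pounder presses on the grid or the stand with more than 17 N (contact force between pounder and stand above 17 N).
It fails at once if the fingers or the arm touch the grid or the stand (contact force between any of the fingers, the arm and stand above 1.5 N).
It fails at once if the ramekin or the shaker is shifted by more than 25 mm or tipped (distance of any of ramekin, shaker from where it was at the start of the episode above 0.025 m or angle between any of shaker, ramekin's own z axis and vertical above 0.4 rad).
It also fails if it takes over 72 s, if anything falls off the work surface, if the arm or the gripper's body presses on something with over 40 N, if the wrist force passes 120 N, or if a joint passes its speed limit or range.

### The arm

A 6-joint arm with a two-finger parallel gripper is mounted at the origin on a cart in front of the work surface, level with it; the furniture and walls round the work are solid. World frame = base frame: x ahead of the robot, y to its left, z up, the work surface at z = 0. Lengths are in m, angles in degrees, forces in N, time in s.
With the tool pointing down it reaches from about 0.375 to 0.9 m from the base axis. Payload 3.1 kg.
Tool frame: the origin (TCP) lies at the very end of the fingers, on their centre line; the grasp point (between the pads) lies 19 mm behind it (bot.hold_point_z is the z of the grasp point in the tool frame, in m); z points along the fingers, y is the direction in which the jaws open and shut (so a half turn about z gives the same grasp; the last joint's range is limited). The gripper opens to 87 mm and grips with 3 to 60 N. Pads are 19 mm wide; open, the fingers measure 117 mm over their backs; the gripper's body (75 mm by 190 mm) begins 51 mm behind the grasp point.
Start: joints at [-87.004, 30.224, 82.088, -0, 67.689, -10.227], TCP at [0.143, -0.608, 0.223] pointing down, gripper open.
Joint ranges: [-176.69, 176.69], [-43.24, 126.21], [12.49, 139.97], [-82, 262], [0, 151.66], [-163.58, 163.58]. Speed limits (degrees/s): [159.86, 159.86, 180, 180, 180, 180].

### API

Orientations are given as a 3x3 rotation matrix whose columns are the frame's x, y, z axes.
In Python, from rig import bot gives the robot as it stands.
- The arm moves only by the tool servo_tool, never from a script. Its argument "increments" is a list of rows, each a list of 3 entries, a list of its own where there are three numbers: the closure, from 0 (fully open) to 1 (shut), then the shift along the tool's x, y, z in mm, then the turn about the tool's z in degrees. In form: [[claw, [x, y, z], turn], ...]. A call has 1 to 5 rows; each row shifts and turns the commanded pose from where the row before left it, along the tool's axes as they then stand; what a row does not reach is not made up. A row lasts 1/8 s, in which the tool goes at most 62.5 mm and 10.7 degrees, less where a joint would pass 70% of its speed; a pose out of reach is approached as far as the arm can. A call with a gripper value outside its range is refused whole. The fingers move at their own pace and stop on an object; the grip force is fixed at half the most. Time passes only in rows, so rows that do not move let the fingers close. It gives the time, the measured TCP pose, the force and the opening at its end, in the units of the state.
- bot.read_state(): the state, without advancing time (a new reading comes with each control period).
- bot.capture(name): name is "scene" or "top"; returns (picture, depth): 400x640x3 uint8, blue, green, red; 400x640 float32, m along the optical axis (not along the pixel's ray), 0 where there is no reading.
- bot.camera_info(name): a dict with "K" (3x3 intrinsics, pixels), "distortion" ([k1, k2, p1, p2, k3] as OpenCV has them; the pictures are not rectified), "R" (3x3) and "t" (3): a world point X has camera coordinates R X + t. Camera axes: x right, y down, z forward; pixel columns grow to the right and rows downward; lengths in m; the calibration is good to about 2 mm. A picture is of the moment at which its call begins. camera_info takes no time and is no camera call.
- bot.hand_in(): hands the job in, once; it reports no verdict.
Trained networks look in the newest picture that a camera, given by its name, has taken for a name from the list of things; names that differ only in an ending like _2 or _b are one class to them, and where a whole thing is asked for, a point or a joint stands for the part that bears it (a point fixed in the world has none). Each returns a list of dicts, best first, with "p" (0 to 1); they miss things now and then, are a little off and sometimes report something else, mostly with a low value. They report only what shows in the picture. A call takes as long as a camera call. They do not tell look-alikes from the thing itself.
- bot.find_in(camera, thing): "bbox" ([left, top, right, bottom] in pixels, round what is visible of it).
- bot.trace(camera, thing): "region" (400x640 bool, what is visible of it) and "bbox" ([left, top, right, bottom] in pixels, round what is visible of it).
The state is a dict: "time_s": time; "joint_positions": joint angles; "qvel": joint speeds; "tau": joint torques, N m; "position": TCP position; "tcp_rot": TCP orientation; "force": force on the tool from outside, world axes, zero at the start; "moment": the same for the moment, N m; "opening": opening from 0.0 (shut) to 1.0 (fully open).
Only numpy, scipy, OpenCV 4.12 (cv2) and the standard library are available. Lean on these libraries where they do the work, as an engineer would, in place of code of your own. Each camera call takes 0.05 s, during which the arm holds its last target.

## Working session

There is one attempt and no reset: what is moved stays moved. The work goes in short steps, Python scripts to look and compute and a tool call to move; the robot and the scene stay as the last step left them, time stands still between calls to the robot, and variables do not carry over. Pictures are saved under pics/ and viewed, and the job is handed in when it is done.

Besides the shell and the picture viewer there is one more tool, called as name(argument=value, ...), one argument or row to a line, values as JSON. servo_tool: Moves the arm, as the interface text tells. Its arguments: {"type":"object","properties":{"increments":{"type":"array","items":{"type":"array"}}},"required":["increments"]}

```bash
mkdir -p pics; ls; python3 - <<'E'
from rig import bot
import cv2
for n in ["scene","top"]:
    p,d=bot.capture(n); cv2.imwrite(f"pics/{n}0.png",p)
    i=bot.camera_info(n); print(n,i)
    for t in ["stand","knob_a","pounder_mid","plate","ramekin","shaker"]:
        print(t,[(round(r["p"],2),[round(v) for v in r["bbox"]]) for r in bot.find_in(n,t)][:4])
print(bot.read_state(),bot.hold_point_z)
E
```

```text
pics
scene {'K': array([[400.81448126,   0.        , 317.77786485],
       [  0.        , 400.81448126, 200.53554663],
       [  0.        ,   0.        ,   1.        ]]), 'distortion': array([-0.01277396,  0.        ,  0.        ,  0.        ,  0.        ]), 'R': array([[-8.97773834e-01, -4.40456698e-01, -2.01795900e-04],
       [-2.13314499e-01,  4.35195305e-01, -8.74701075e-01],
       [ 3.85355768e-01, -7.85240692e-01, -4.84662758e-01]]), 't': array([0.34498245, 0.27134714, 0.54922034])}
stand [(0.59, [166, 204, 282, 267])]
knob_a [(0.68, [186, 208, 196, 220]), (0.3, [344, 192, 362, 250])]
pounder_mid [(0.83, [244, 171, 260, 207]), (0.63, [344, 190, 360, 248])]
plate [(0.59, [320, 177, 376, 210])]
ramekin []
shaker [(0.8, [282, 174, 296, 208])]
top {'K': array([[458.28342985,   0.        , 323.06775867],
       [  0.        , 458.28342985, 205.06443523],
       [  0.        ,   0.        ,   1.        ]]), 'distortion': array([0.02670361, 0.        , 0.        , 0.        , 0.        ]), 'R': array([[ 0.20350878, -0.97906953,  0.00265257],
       [-0.95876569, -0.19983591, -0.202
[... 460 characters left out ...]
8e+01,  1.33234348e-03,
        6.76901515e+01, -1.02272438e+01]), 'qvel': array([ 0.01333834,  0.02255456,  0.06482044, -0.10040999,  0.03616081,
       -0.03236376]), 'tau': array([ 4.77539254e-05, -4.39863396e+01, -1.76952642e+01,  6.33823592e-02,
        5.04244748e-02, -4.26683073e-05]), 'position': array([ 0.14303174, -0.60840337,  0.2225921 ]), 'tcp_rot': array([[ 9.73476779e-01,  2.28785840e-01,  2.45993662e-05],
       [ 2.28785841e-01, -9.73476777e-01, -5.83486090e-05],
       [ 1.05975763e-05,  6.24290026e-05, -9.99999998e-01]]), 'force': array([ 0.52690301, -0.03296639, -0.39160396]), 'moment': array([ 0.03978116,  0.0002198 , -0.02707293]), 'opening': 1.0002111391074582} -0.0187
```

View pics/scene0.png

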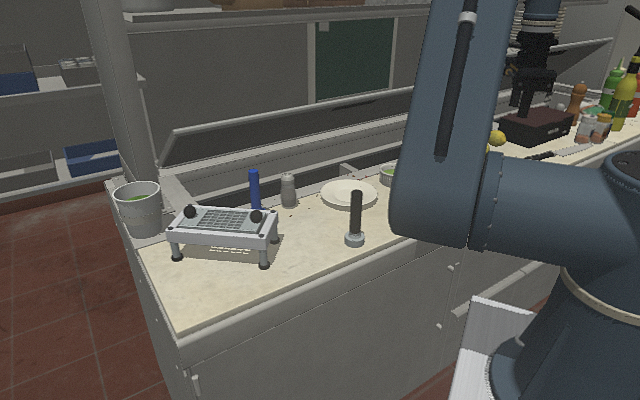

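View pics/top0.png

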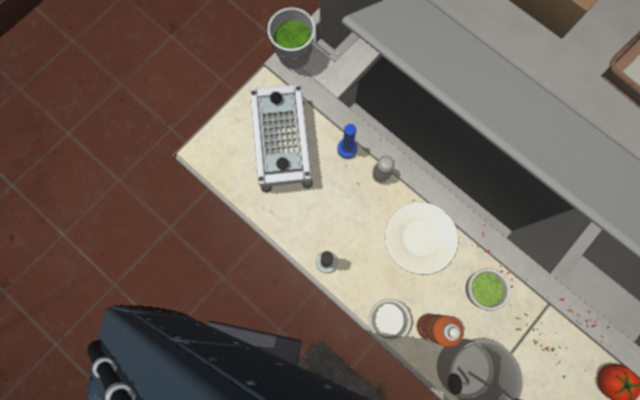

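Candidates for the pounder: the black-handled one at top (327,262) / scene (354,220), and the blue look-alike at top (347,140) / scene (254,190). I choose the black one. Next I measure everything.

```bash
cat > h.py <<'E'
import numpy as np, cv2
from rig import bot
def cloud(n,d):
    i=bot.camera_info(n);h,w=d.shape
    u,v=np.meshgrid(np.arange(w),np.arange(h))
    p=cv2.undistortPoints(np.stack([u,v],-1).reshape(-1,1,2).astype(np.float64),i["K"],i["distortion"]).reshape(h,w,2)
    X=np.concatenate([p*d[...,None],d[...,None]],-1)
    W=(X-i["t"])@i["R"]; W[d==0]=np.nan
    return W
def ray(n,uv,z):
    i=bot.camera_info(n)
    p=cv2.undistortPoints(np.array(uv,float).reshape(-1,1,2),i["K"],i["distortion"]).reshape(-1,2)
    c=-i["R"].T@i["t"]; r=np.c_[p,np.ones(len(p))]@i["R"]
    return c+r*((z-c[2])/r[:,2])[:,None]
def proj(n,X):
    i=bot.camera_info(n)
    return cv2.projectPoints(np.array(X,float).reshape(-1,1,3),cv2.Rodrigues(i["R"])[0],i["t"],i["K"],i["distortion"])[0].reshape(-1,2)
E
python3 - <<'E'
from h import *
np.set_printoptions(precision=4,suppress=True)
C={}
for n in ["top","scene"]:
    p,d=bot.capture(n); C[n]=(p,cloud(n,d))
    for t in ["stand","knob_a","pounder_mid","plate","ramekin","shaker"]:
        for r in bot.trace(n,t)[:3]:
            m=r["region"]; W=C[n][1][m]; W=W[~np.isnan(W[:,0])]
            if len(W)<5: continue
            print(n,t,round(r["p"],2),np.round(r["bbox"]),"med",np.median(W,0),"lo",np.percentile(W,3,0),"hi",np.percentile(W,97,0))
np.savez("c0.npz",top=C["top"][1],scene=C["scene"][1],tp=C["top"][0],sp=C["scene"][0])
# crops
tp=C["top"][0]; sp=C["scene"][0]
cv2.imwrite("pics/crop1.png",np.hstack([cv2.resize(tp[70:280,235:410],(400,480),interpolation=cv2.INTER_CUBIC),cv2.resize(sp[160:280,150:270],(400,480),interpolation=cv2.INTER_CUBIC)]))
T=C["top"][1]
for u,v in [(277,98),(283,163),(276,95),(282,160),(327,258),(322,266),(421,238),(300,250)]: print(u,v,T[v,u])
E
```

```text
top stand 0.64 [249.  84. 312. 190.] med [ 0.6286 -0.0711  0.0754] lo [ 0.533  -0.1382  0.0003] hi [ 0.7278 -0.0081  0.0974]
top knob_a 0.59 [267.  91. 282. 103.] med [ 0.7007 -0.0519  0.0962] lo [ 0.6905 -0.0613  0.0742] hi [ 0.7219 -0.0394  0.1025]
top knob_a 0.46 [274. 160. 290. 170.] med [ 0.5657 -0.0952  0.0982] lo [ 0.5563 -0.1053  0.087 ] hi [ 0.5778 -0.0837  0.1031]
top pounder_mid 0.79 [316. 250. 336. 275.] med [ 0.3982 -0.2169  0.0209] lo [ 0.3837 -0.2349  0.0029] hi [ 0.4181 -0.1981  0.1266]
top pounder_mid 0.62 [336. 123. 362. 163.] med [ 0.6439 -0.2115  0.0546] lo [ 0.6324 -0.2288  0.0051] hi [ 0.6628 -0.1936  0.1267]
top plate 0.59 [384. 205. 459. 272.] med [ 0.4919 -0.399   0.015 ] lo [ 0.4279 -0.4622  0.0057] hi [ 0.5545 -0.3339  0.0209]
top ramekin 0.75 [372. 299. 410. 342.] med [ 0.3164 -0.3626  0.0088] lo [ 0.282  -0.3939  0.0042] hi [ 0.3514 -0.3244  0.0427]
top shaker 0.63 [374. 156. 395. 182.] med [ 0.6017 -0.2928  0.0732] lo [ 0.5912 -0.3112  0.0098] hi [ 0.6233 -0.2756  0.0905]
scene stand 0.93 [166. 205. 279. 270.] med [ 0.6208 -0.0511  0.0737] lo [ 0.5279 -0
[... 385 characters left out ...]
.2137  0.0354] hi [ 0.6567 -0.1991  0.1257]
scene pounder_mid 0.66 [347. 191. 363. 249.] med [ 0.3997 -0.2074  0.0545] lo [ 0.3852 -0.2196  0.0049] hi [ 0.4164 -0.1965  0.1246]
scene plate 0.72 [320. 178. 379. 209.] med [ 0.5025 -0.4089  0.0161] lo [ 0.4222 -0.4699  0.0054] hi [ 0.5583 -0.3262  0.0208]
scene shaker 0.9 [283. 174. 294. 208.] med [ 0.6042 -0.2809  0.0454] lo [ 0.5915 -0.3031  0.0029] hi [ 0.6265 -0.2728  0.0875]
277 98 [ 0.6979 -0.0537  0.097 ]
283 163 [ 0.5665 -0.0961  0.1023]
276 95 [ 0.7026 -0.0508  0.0996]
282 160 [ 0.5724 -0.0927  0.101 ]
327 258 [ 0.402  -0.2168  0.1249]
322 266 [ 0.3935 -0.2094  0.0201]
421 238 [ 0.4928 -0.3988  0.0093]
300 250 [ 0.418  -0.1574 -0.0002]
```

View pics/crop1.png

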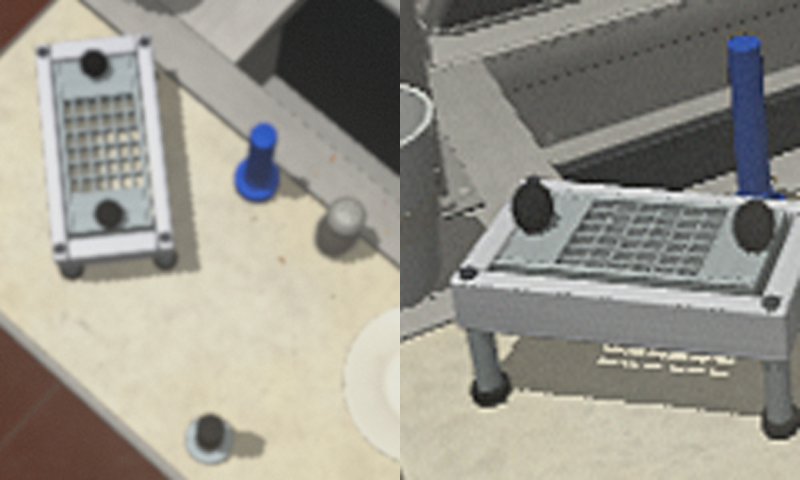

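```bash
python3 - <<'E'
from h import *
from scipy.optimize import least_squares
np.set_printoptions(precision=4,suppress=True)
c=np.load("c0.npz")
for n in ["top","scene"]:
    W=c[n].reshape(-1,3); W=W[~np.isnan(W[:,0])]
    # table
    m=(abs(W[:,2])<.01)&(W[:,0]>.4)&(W[:,0]<.55)&(W[:,1]>-.3)&(W[:,1]<-.15); print(n,"table z",np.median(W[m,2]))
    for nm,x,y in [("near",.568,-.094),("far",.70,-.05)]:
        m=(np.hypot(W[:,0]-x,W[:,1]-y)<.02)&(W[:,2]>.083)&(W[:,2]<.115); Q=W[m]
        f=lambda s:np.linalg.norm(Q-s,axis=1)-.013
        s=least_squares(f,[x,y,.085],loss="soft_l1",f_scale=.001); print(nm,len(Q),s.x,"topz",s.x[2]+.013, "maxz",Q[:,2].max())
    m=(abs(W[:,2]-.075)<.003)&(np.hypot(W[:,0]-.635,W[:,1]+.073)<.14); Q=W[m]
    r=cv2.minAreaRect((Q[:,:2]*1000).astype(np.float32)); print("rect",r)
    for nm,x,y in [("black",.40,-.217),("blue",.645,-.21)]:
        near=np.hypot(W[:,0]-x,W[:,1]-y)<.035
        def circ(Q,r):
            s=least_squares(lambda s:np.hypot(Q[:,0]-s[0],Q[:,1]-s[1])-r,[x,y],loss="soft_l1",f_scale=.001);return s.x
        Q=W[near&(W[:,2]>.121)&(W[:,2]<.13)]; 
        if len(Q): print(nm,"top",len(Q),cv2.minEnclosingCircle((Q[:,:2]*1000).astype(np.float32)),Q.mean(0))
        Q=W[near&(W[:,2]>.035)&(W[:,2]<.115)]
        if len(Q)>5: print(nm,"handle cyl",len(Q),circ(Q,.012))
        Q=W[near&(W[:,2]>.004)&(W[:,2]<.016)]
        if len(Q)>5:print(nm,"disc side",len(Q),circ(Q,.022))
        Q=W[near&(W[:,2]>.0165)&(W[:,2]<.024)]
        if len(Q)>5:print(nm,"disc top",len(Q),cv2.minEnclosingCircle((Q[:,:2]*1000).astype(np.float32)))
    m=(np.hypot(W[:,0]-.492,W[:,1]+.399)<.085)&(W[:,2]>.016)&(W[:,2]<.024);Q=W[m]
    print("plate",cv2.minEnclosingCircle((Q[:,:2]*1000).astype(np.float32)), cv2.fitEllipse((Q[:,:2]*1000).astype(np.float32)))
    m=(np.hypot(W[:,0]-.492,W[:,1]+.399)<.03);print("plate mid z",np.median(W[m,2]))
T=c["top"]
print("rear/others (pixel -> world)")
for u,v in [(430,330),(480,360),(488,275),(488,289),(400,80),(560,150),(340,70),(290,40),(380,30),(500,60),(330,95),(480,140)]: print(u,v,T[v,u])
E
```

```text
top table z 9.457601619636608e-05
near 137 [ 0.5685 -0.0936  0.0892] topz 0.10223700710665333 maxz 0.10589539143480464
far 135 [ 0.7029 -0.048   0.0885] topz 0.10147555888288086 maxz 0.10396644056605525
rect ((647.7850341796875, -108.37222290039062), (206.05343627929688, 187.069580078125), 18.670148849487305)
black top 132 ((403.3486022949219, -216.71580505371094), 11.604259490966797) [ 0.4032 -0.2166  0.1247]
black handle cyl 36 [ 0.4039 -0.2166]
black disc side 25 [ 0.4043 -0.2173]
black disc top 164 ((403.5570373535156, -216.671142578125), 21.515392303466797)
blue top 124 ((653.2796020507812, -210.27166748046875), 12.905194282531738) [ 0.6527 -0.211   0.125 ]
blue handle cyl 157 [ 0.6531 -0.2111]
blue disc side 54 [ 0.6534 -0.212 ]
blue disc top 140 ((651.9669799804688, -210.93081665039062), 21.702001571655273)
plate ((491.9286193847656, -397.72589111328125), 74.76312255859375) ((492.04925537109375, -397.4573059082031), (131.68385314941406, 132.74229431152344), 145.8269805908203)
plate mid z 0.0077976698047461665
scene table z 0.00018363289150395367
near 127 [ 0.5692 -0.0948  0.08
[... 655 characters left out ...]
0 ((656.3428955078125, -221.3822021484375), 17.521406173706055)
plate ((493.17437744140625, -398.19171142578125), 76.87403106689453) ((491.14019775390625, -396.6913757324219), (131.75108337402344, 136.6457061767578), 16.107749938964844)
plate mid z 0.007980341380478035
rear/others (pixel -> world)
430 330 [ 0.3158 -0.421   0.1143]
480 360 [ 0.2781 -0.5527  0.0018]
488 275 [ 0.4436 -0.5383  0.0269]
488 289 [ 0.4162 -0.5418  0.0272]
400 80 [ 1.0265 -0.3232 -0.3521]
560 150 [ 0.68   -0.5941  0.1512]
340 70 [ 0.834  -0.1592  0.0019]
290 40 [ 0.8427 -0.0465  0.0716]
380 30 [ 0.8296 -0.2283  0.1868]
500 60 [ 0.892  -0.4902  0.0634]
330 95 [ 0.7707 -0.1491  0.0007]
480 140 [ 0.8759 -0.5857 -0.3341]
```

```bash
cat >> h.py <<'E'
def rel(target):
    s=bot.read_state(); return (s["tcp_rot"].T@(np.array(target)-s["position"]))*1000
E
python3 - <<'E'
from h import *
np.set_printoptions(precision=4,suppress=True)
c=np.load("c0.npz"); W=c["top"][300:400,410:530].reshape(-1,3);W=W[W[:,2]>.05]
print(len(W),W.min(0),W.max(0), [c["top"][v,u] for u,v in [(455,383),(450,345),(510,350),(440,345),(515,380)]])
cv2.imwrite("pics/crop2.png",cv2.resize(c["tp"][230:400,300:560],(780,510)))
print(rel([.4038,-.217,.223]))
E
```

```text
3195 [ 0.209  -0.5852  0.05  ] [ 0.347  -0.4154  0.1765] [array([ 0.2442, -0.4581,  0.1759]), array([ 0.2988, -0.4525,  0.1382]), array([ 0.3092, -0.6094, -0.0012]), array([ 0.2899, -0.4713,  0.0018]), array([ 0.2639, -0.5773,  0.1133])]
[ 343.4043 -321.354    -0.4462]
```

View pics/crop2.png

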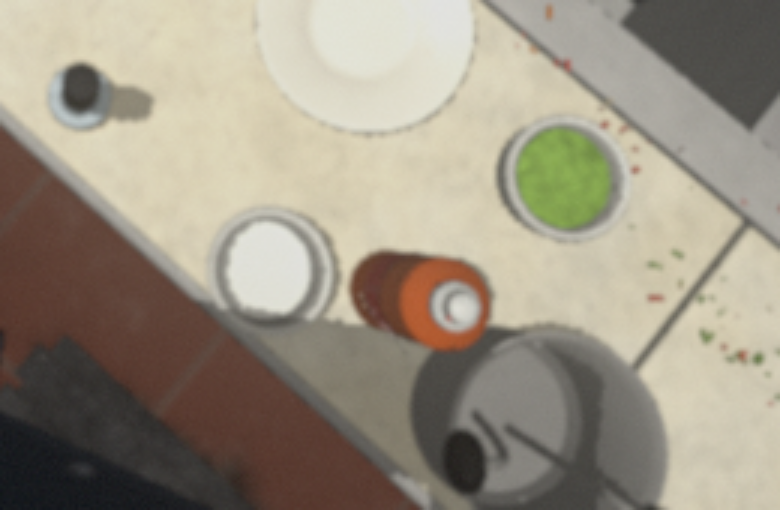

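The close crop confirms the black-handled pounder on its steel disc at (0.404,-0.217). I'm moving above it.

servo_tool(
  increments=[
    [0,[25,-23,-10],0],
    [0,[35,-33,-10],0],
    [0,[37,-35,-10],0],
    [0,[37,-35,0],0],
    [0,[37,-35,0],0],
  ],
)

```text
time_s: 2.02
position: [0.2734, -0.4113, 0.253]
tcp_rot: [[0.974, 0.228, 0.001], [0.228, -0.974, -0.001], [0.0, 0.001, -1.0]]
force: [0.9, 0.0, -0.9]
opening: 1.001
```

servo_tool(
  increments=[
    [0,[37,-35,0],0],
    [0,[37,-35,0],0],
    [0,[37,-35,10],0],
    [0,[35,-33,10],0],
    [0,[26,-22,10],0],
  ],
)

```text
time_s: 2.65
position: [0.4043, -0.2156, 0.2226]
tcp_rot: [[0.973, 0.23, 0.0], [0.23, -0.973, -0.0], [0.0, 0.0, -1.0]]
force: [0.4, -0.4, -0.7]
opening: 1.001
```

```bash
python3 - <<'E'
from h import *
s=bot.read_state(); print(s["time_s"],s["position"],s["tcp_rot"],s["force"],rel([.4038,-.217,.0743]))
E
```

```text
2.65 [ 0.40425074 -0.21558245  0.22255279] [[ 9.73171808e-01  2.30079167e-01  4.56833003e-04]
 [ 2.30079253e-01 -9.73171884e-01 -1.45442684e-04]
 [ 4.11113703e-04  2.46648516e-04 -9.99999885e-01]] [ 0.40990644 -0.42717473 -0.7010094 ] [ -0.82574591   1.2392514  148.25277476]
```

servo_tool(
  increments=[
    [0,[-1,1,25],0],
    [0,[0,0,35],0],
    [0,[0,0,35],0],
    [0,[0,0,33],0],
    [0,[0,0,20],0],
  ],
)

```text
time_s: 3.28
position: [0.4025, -0.2185, 0.0732]
tcp_rot: [[0.973, 0.229, -0.001], [0.229, -0.973, 0.001], [-0.001, -0.001, -1.0]]
force: [0.3, 0.0, 0.1]
opening: 0.999
```

servo_tool(
  increments=[
    [1,[0,0,0],0],
    [1,[0,0,0],0],
    [1,[0,0,0],0],
    [1,[0,0,0],0],
    [1,[0,0,0],0],
  ],
)

```text
time_s: 3.9
position: [0.4029, -0.2188, 0.075]
tcp_rot: [[0.973, 0.229, 0.001], [0.229, -0.973, -0.001], [0.001, 0.001, -1.0]]
force: [-0.4, -0.4, 0.1]
opening: 0.519
```

servo_tool(
  increments=[
    [1,[0,0,0],0],
    [1,[0,0,0],0],
    [1,[0,0,0],0],
    [1,[0,0,0],0],
  ],
)

```text
time_s: 4.4
position: [0.4024, -0.2183, 0.0744]
tcp_rot: [[0.973, 0.229, -0.001], [0.229, -0.973, 0.001], [-0.001, -0.001, -1.0]]
force: [0.4, 1.0, 0.0]
opening: 0.272
```

servo_tool(
  increments=[
    [1,[0,0,-15],0],
    [1,[0,0,-30],0],
    [1,[0,0,-30],0],
    [1,[0,0,-30],0],
    [1,[0,0,-25],0],
  ],
)

```text
time_s: 5.03
position: [0.4024, -0.2184, 0.2051]
tcp_rot: [[0.973, 0.229, -0.0], [0.229, -0.973, 0.0], [-0.0, -0.0, -1.0]]
force: [0.5, -0.6, -4.7]
opening: 0.268
```

servo_tool(
  increments=[
    [1,[0,0,0],0],
    [1,[0,0,0],0],
  ],
)

```text
time_s: 5.28
position: [0.4019, -0.218, 0.2034]
tcp_rot: [[0.973, 0.229, -0.002], [0.229, -0.973, 0.002], [-0.001, -0.002, -1.0]]
force: [-0.1, -0.5, -3.5]
opening: 0.27
```

```bash
python3 - <<'E'
from h import *
np.set_printoptions(precision=4,suppress=True)
s=bot.read_state(); print(s["time_s"],s["position"],s["force"],s["opening"],s["moment"])
x,y,z=s["position"]
n="scene"
p,d=bot.capture(n); W=cloud(n,d); cv2.imwrite("pics/lift.png",cv2.resize(p[100:300,220:480],(780,600)))
W=W.reshape(-1,3);W=W[np.hypot(W[:,0]-x,W[:,1]-y)<.04]
Q=W[(W[:,2]>z-.075+.003)&(W[:,2]<z-.075+.016)]
r=least=None
from scipy.optimize import least_squares
print("disc",len(Q),least_squares(lambda s:np.hypot(Q[:,0]-s[0],Q[:,1]-s[1])-.022,[x,y],loss="soft_l1",f_scale=.001).x,"minz",np.sort(W[W[:,2]>.08][:,2])[:5])
Q=W[(W[:,2]>z-.075+.032)&(W[:,2]<z-.01)]
print("handle",len(Q),least_squares(lambda s:np.hypot(Q[:,0]-s[0],Q[:,1]-s[1])-.012,[x,y],loss="soft_l1",f_scale=.001).x)
print(rel([.5688,-.0942,.205]),rel([.7028,-.0495,.205]))
E
```

```text
5.275 [ 0.4019 -0.218   0.2034] [-0.1312 -0.5211 -3.5499] 0.2699501548103418 [ 0.0008  0.0328 -0.0175]
disc 123 [ 0.4035 -0.2186] minz [0.1294 0.1297 0.1297 0.13   0.1301]
handle 187 [ 0.4035 -0.2185]
[190.867  -82.2204  -1.9673] [331.5377 -95.0971  -2.1927]
```

View pics/lift.png

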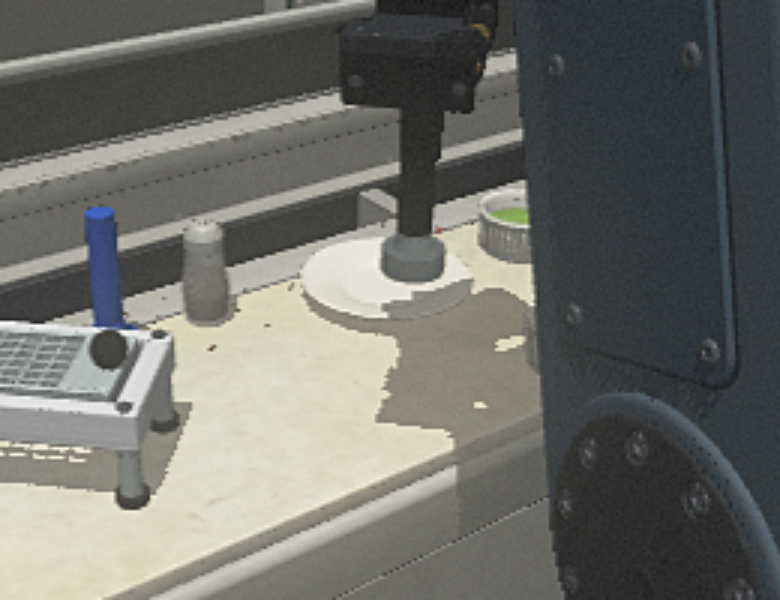

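The pounder is held upright, with its face at about z=0.129. Now over the near knob.

servo_tool(
  increments=[
    [1,[20,-8,0],0],
    [1,[40,-17,0],0],
    [1,[45,-20,0],0],
    [1,[45,-20,0],0],
    [1,[28,-13,0],0],
  ],
)

```text
time_s: 5.95
position: [0.559, -0.1002, 0.2025]
tcp_rot: [[0.973, 0.23, -0.002], [0.23, -0.973, 0.001], [-0.002, -0.002, -1.0]]
force: [-0.8, 0.5, -4.5]
opening: 0.272
```

servo_tool(
  increments=[
    [1,[12,-4,0],0],
    [1,[0,0,8],0],
    [1,[0,0,8],0],
    [1,[0,0,0],0],
  ],
)

```text
time_s: 6.45
position: [0.567, -0.0958, 0.1872]
tcp_rot: [[0.974, 0.227, -0.004], [0.227, -0.974, 0.001], [-0.003, -0.002, -1.0]]
force: [0.2, -0.4, -2.5]
opening: 0.27
```

servo_tool(
  increments=[
    [1,[0,0,0],0],
    [1,[0,0,0],0],
  ],
)

```text
time_s: 6.7
position: [0.569, -0.0958, 0.189]
tcp_rot: [[0.974, 0.228, 0.001], [0.228, -0.974, -0.0], [0.001, 0.0, -1.0]]
force: [0.1, 0.8, -4.0]
opening: 0.264
```

```bash
python3 - <<'E'
from h import *
np.set_printoptions(precision=4,suppress=True)
s=bot.read_state(); print(s["time_s"],s["position"],s["force"],s["opening"],s["qvel"])
print(rel([.5678,-.0938,.180]))
for n in ["scene","top"]:
    p,d=bot.capture(n); c=(190,140) if n=="scene" else (230,60)
    cv2.imwrite(f"pics/k{n}.png",cv2.resize(p[c[1]:c[1]+130,c[0]:c[0]+130],(390,390)))
a=cv2.imread("pics/kscene.png");b=cv2.imread("pics/ktop.png");cv2.imwrite("pics/k1.png",np.hstack([a,b]))
s=bot.read_state(); print(s["position"],s["force"])
E
```

```text
6.7 [ 0.569  -0.0958  0.189 ] [ 0.0925  0.7733 -4.0411] 0.2644181312712856 [ 0.2815 -0.1006  0.0103  0.0757  0.0973  0.0107]
[-0.7173 -2.2216  8.9807]
[ 0.569  -0.0956  0.189 ] [-0.295   0.1081 -4.6181]
```

View pics/k1.png

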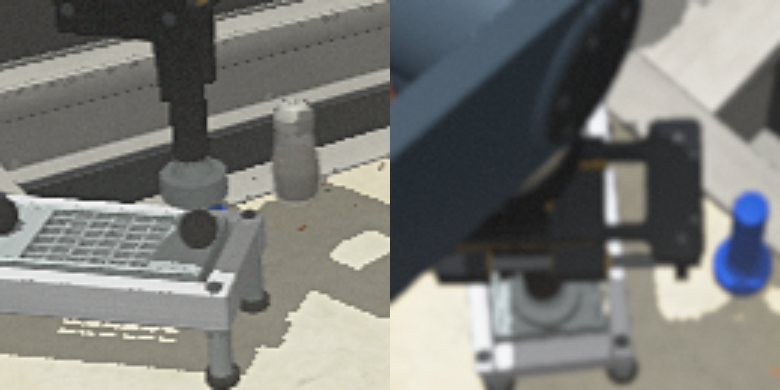

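servo_tool(
  increments=[
    [1,[0,-1,4],0],
    [1,[0,-1,4],0],
    [1,[0,0,0],0],
  ],
)

```text
time_s: 7.18
position: [0.568, -0.0931, 0.1799]
tcp_rot: [[0.973, 0.229, -0.001], [0.229, -0.973, 0.001], [-0.001, -0.001, -1.0]]
force: [-0.3, 0.2, -3.7]
opening: 0.264
```

servo_tool(
  increments=[
    [1,[0,0,1],0],
    [1,[0,0,1],0],
    [1,[0,0,0],0],
  ],
)

```text
time_s: 7.55
position: [0.5685, -0.0934, 0.1785]
tcp_rot: [[0.973, 0.229, -0.0], [0.229, -0.973, 0.0], [-0.0, -0.0, -1.0]]
force: [-0.3, 0.1, -5.1]
opening: 0.271
```

servo_tool(
  increments=[
    [1,[0,0,1],0],
  ],
)

```text
time_s: 7.68
position: [0.5686, -0.0935, 0.1776]
tcp_rot: [[0.973, 0.229, 0.0], [0.229, -0.973, -0.0], [0.0, 0.0, -1.0]]
force: [0.1, -0.1, -4.2]
opening: 0.271
```

servo_tool(
  increments=[
    [1,[0,0,0.5],0],
    [1,[0,0,0.5],0],
  ],
)

```text
time_s: 7.92
position: [0.5685, -0.0934, 0.1766]
tcp_rot: [[0.974, 0.229, 0.0], [0.229, -0.974, -0.0], [0.0, 0.0, -1.0]]
force: [0.3, -0.1, -3.1]
opening: 0.269
```

servo_tool(
  increments=[
    [1,[0,0,0.5],0],
  ],
)

```text
time_s: 8.05
position: [0.5685, -0.0934, 0.1763]
tcp_rot: [[0.973, 0.229, 0.0], [0.229, -0.973, -0.0], [0.0, 0.0, -1.0]]
force: [-0.4, -0.5, -1.7]
opening: 0.267
```

servo_tool(
  increments=[
    [1,[0,0,0.5],0],
  ],
)

```text
time_s: 8.18
position: [0.5686, -0.0934, 0.176]
tcp_rot: [[0.973, 0.229, 0.0], [0.229, -0.973, -0.0], [0.0, 0.0, -1.0]]
force: [-1.5, 1.7, 0.5]
opening: 0.271
```

servo_tool(
  increments=[
    [1,[0,0,0.5],0],
  ],
)

```text
time_s: 8.3
position: [0.5686, -0.0934, 0.1756]
tcp_rot: [[0.973, 0.229, 0.0], [0.229, -0.973, -0.0], [0.0, 0.0, -1.0]]
force: [-0.9, 0.6, 1.9]
opening: 0.264
```

servo_tool(
  increments=[
    [1,[0,0,0.3],0],
  ],
)

```text
time_s: 8.43
position: [0.5686, -0.0934, 0.1754]
tcp_rot: [[0.973, 0.229, 0.001], [0.229, -0.973, -0.0], [0.001, 0.0, -1.0]]
force: [-1.5, 0.0, 3.3]
opening: 0.266
```

servo_tool(
  increments=[
    [1,[0,0,0.5],0],
  ],
)

```text
time_s: 8.55
position: [0.5687, -0.0934, 0.175]
tcp_rot: [[0.973, 0.229, 0.001], [0.229, -0.973, -0.0], [0.001, 0.0, -1.0]]
force: [-2.3, 1.4, 6.3]
opening: 0.267
```

servo_tool(
  increments=[
    [1,[0,0,0.3],0],
  ],
)

```text
time_s: 8.68
position: [0.5687, -0.0935, 0.1748]
tcp_rot: [[0.973, 0.229, 0.001], [0.229, -0.973, -0.0], [0.001, 0.0, -1.0]]
force: [-2.1, 0.3, 5.6]
opening: 0.271
```

servo_tool(
  increments=[
    [1,[0,0,0.4],0],
  ],
)

```text
time_s: 8.8
position: [0.5686, -0.0935, 0.1744]
tcp_rot: [[0.973, 0.229, 0.001], [0.229, -0.973, -0.0], [0.001, 0.0, -1.0]]
force: [-2.3, 0.9, 5.7]
opening: 0.272
```

servo_tool(
  increments=[
    [1,[0,0,0.4],0],
  ],
)

```text
time_s: 8.93
position: [0.5686, -0.0935, 0.174]
tcp_rot: [[0.973, 0.229, 0.0], [0.229, -0.973, -0.0], [0.0, 0.001, -1.0]]
force: [-1.5, 0.5, 6.8]
opening: 0.266
```

Plateau at about 10 N, so that end is sinking. I'm continuing in small steps.

servo_tool(
  increments=[
    [1,[0,0,0.5],0],
  ],
)

```text
time_s: 9.05
position: [0.5685, -0.0935, 0.1735]
tcp_rot: [[0.973, 0.229, 0.0], [0.229, -0.973, -0.0], [0.0, 0.001, -1.0]]
force: [-2.4, 0.7, 6.2]
opening: 0.272
```

servo_tool(
  increments=[
    [1,[0,0,0.5],0],
  ],
)

```text
time_s: 9.18
position: [0.5684, -0.0936, 0.173]
tcp_rot: [[0.973, 0.229, -0.0], [0.229, -0.973, -0.001], [-0.0, 0.001, -1.0]]
force: [-2.6, -0.6, 7.2]
opening: 0.27
```

servo_tool(
  increments=[
    [1,[0,0,0.3],0],
  ],
)

```text
time_s: 9.3
position: [0.5683, -0.0936, 0.1727]
tcp_rot: [[0.973, 0.229, -0.0], [0.229, -0.973, -0.001], [-0.0, 0.001, -1.0]]
force: [-2.1, 0.3, 6.4]
opening: 0.267
```

servo_tool(
  increments=[
    [1,[0,0,0.5],0],
  ],
)

```text
time_s: 9.43
position: [0.5682, -0.0936, 0.1722]
tcp_rot: [[0.973, 0.229, -0.0], [0.229, -0.973, -0.001], [-0.001, 0.001, -1.0]]
force: [-3.0, -0.3, 6.7]
opening: 0.272
```

servo_tool(
  increments=[
    [1,[0,0,0.4],0],
  ],
)

```text
time_s: 9.55
position: [0.5681, -0.0936, 0.1717]
tcp_rot: [[0.973, 0.229, -0.001], [0.229, -0.973, -0.001], [-0.001, 0.001, -1.0]]
force: [-3.8, 0.9, 6.4]
opening: 0.268
```

servo_tool(
  increments=[
    [1,[0,0,0.4],0],
  ],
)

```text
time_s: 9.68
position: [0.568, -0.0937, 0.1713]
tcp_rot: [[0.973, 0.229, -0.001], [0.229, -0.973, -0.001], [-0.001, 0.0, -1.0]]
force: [-2.4, -0.0, 6.9]
opening: 0.266
```

servo_tool(
  increments=[
    [1,[0,0,0.4],0],
  ],
)

```text
time_s: 9.8
position: [0.5679, -0.0937, 0.1709]
tcp_rot: [[0.973, 0.229, -0.001], [0.229, -0.973, -0.001], [-0.001, 0.0, -1.0]]
force: [-2.8, 0.4, 6.9]
opening: 0.27
```

servo_tool(
  increments=[
    [1,[0,0,0.4],0],
  ],
)

```text
time_s: 9.93
position: [0.5679, -0.0937, 0.1705]
tcp_rot: [[0.973, 0.229, -0.001], [0.229, -0.973, -0.001], [-0.001, 0.001, -1.0]]
force: [-3.2, -0.3, 6.7]
opening: 0.267
```

servo_tool(
  increments=[
    [1,[0,0,0.3],0],
  ],
)

```text
time_s: 10.05
position: [0.568, -0.0937, 0.1704]
tcp_rot: [[0.973, 0.229, -0.001], [0.229, -0.973, -0.001], [-0.001, 0.001, -1.0]]
force: [-3.4, -0.1, 8.1]
opening: 0.273
```

servo_tool(
  increments=[
    [1,[0,0,0.2],0],
  ],
)

```text
time_s: 10.18
position: [0.568, -0.0937, 0.1703]
tcp_rot: [[0.973, 0.229, -0.001], [0.229, -0.973, -0.001], [-0.001, 0.001, -1.0]]
force: [-3.5, 0.5, 8.1]
opening: 0.267
```

Bound. I'm lifting and changing to the far knob.

servo_tool(
  increments=[
    [1,[0,0,-8],0],
    [1,[20,-2,-10],0],
    [1,[50,-4,0],0],
    [1,[50,-5,0],0],
    [1,[20,-2,0],0],
  ],
)

```text
time_s: 10.8
position: [0.7045, -0.0476, 0.1861]
tcp_rot: [[0.973, 0.23, 0.002], [0.23, -0.973, 0.0], [0.002, 0.0, -1.0]]
force: [-0.5, 0.5, -3.9]
opening: 0.27
```

servo_tool(
  increments=[
    [1,[0,0,2],0],
    [1,[0,0,0],0],
  ],
)

```text
time_s: 11.05
position: [0.7, -0.0488, 0.1837]
tcp_rot: [[0.973, 0.229, -0.004], [0.229, -0.973, 0.001], [-0.004, -0.001, -1.0]]
force: [0.4, 0.5, -3.4]
opening: 0.267
```

```bash
cat > chk.py <<'E'
from h import *
import sys
from scipy.optimize import least_squares
np.set_printoptions(precision=4,suppress=True)
s=bot.read_state(); print(s["time_s"],s["position"],s["force"],s["opening"])
print("to A",rel([.7018,-.049,.18]),"to B",rel([.5678,-.0937,.18]))
n="scene"
p,d=bot.capture(n); cv2.imwrite(sys.argv[1],cv2.resize(p[140:290,150:300],(600,600),interpolation=cv2.INTER_CUBIC))
W=cloud(n,d).reshape(-1,3);W=W[~np.isnan(W[:,0])]
x0,y0,z0=s["position"]
for nm,x,y in [("B",.568,-.094),("A",.7025,-.05)]:
    Q=W[(np.hypot(W[:,0]-x,W[:,1]-y)<.016)&(W[:,2]>.081)&(W[:,2]<min(.106,z0-.0755 if abs(x-x0)<.03 else 1))]
    if len(Q)<10: print(nm,len(Q)); continue
    r=least_squares(lambda s:np.linalg.norm(Q-s,axis=1)-.013,[x,y,.085],loss="soft_l1",f_scale=.001).x
    print(nm,len(Q),r,"top",r[2]+.013)
Q=W[(np.hypot(W[:,0]-x0,W[:,1]-y0)<.035)&(W[:,2]>z0-.0745+.003)&(W[:,2]<z0-.0745+.016)]
if len(Q)>10: print("disc",len(Q),least_squares(lambda s:np.hypot(Q[:,0]-s[0],Q[:,1]-s[1])-.022,[x0,y0],loss="soft_l1",f_scale=.001).x-[x0,y0])
E
python3 chk.py pics/a1.png
```

```text
11.05 [ 0.7    -0.0488  0.1837] [ 0.4127  0.5342 -3.4073] 0.26683979068862584
to A [1.7065 0.6457 3.6734] to B [-138.9639   13.5172    4.1782]
B 119 [ 0.5684 -0.0945  0.0851] top 0.098137817257273
A 107 [ 0.7018 -0.0517  0.0899] top 0.10292505800824507
disc 129 [ 0.0019 -0.0011]
```

View pics/a1.png

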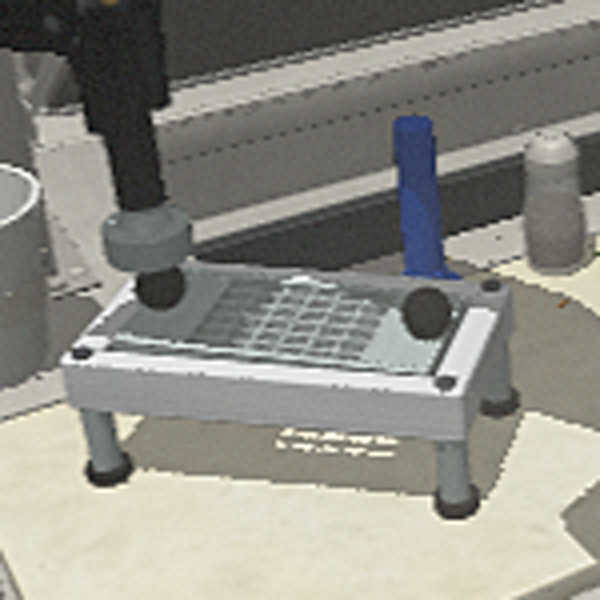

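The disc is over the far knob at (160,285), which stands at about 103 mm. The near knob has sunk to about 98 mm.

servo_tool(
  increments=[
    [1,[1,1,2],0],
    [1,[0,0,2],0],
    [1,[0,0,1],0],
    [1,[0,0,0],0],
  ],
)

```text
time_s: 11.6
position: [0.7028, -0.0495, 0.1802]
tcp_rot: [[0.974, 0.229, -0.0], [0.229, -0.974, 0.0], [-0.0, -0.0, -1.0]]
force: [0.2, -0.5, -3.7]
opening: 0.271
```

servo_tool(
  increments=[
    [1,[0,0,0.5],0],
  ],
)

```text
time_s: 11.72
position: [0.703, -0.0495, 0.1798]
tcp_rot: [[0.973, 0.229, 0.0], [0.229, -0.973, -0.0], [0.0, 0.0, -1.0]]
force: [0.8, 0.1, -3.9]
opening: 0.269
```

servo_tool(
  increments=[
    [1,[0,0,0.5],0],
  ],
)

```text
time_s: 11.85
position: [0.703, -0.0495, 0.1793]
tcp_rot: [[0.973, 0.229, 0.0], [0.229, -0.973, -0.0], [0.0, 0.0, -1.0]]
force: [0.8, -0.1, -4.0]
opening: 0.268
```

servo_tool(
  increments=[
    [1,[0,0,0.5],0],
  ],
)

```text
time_s: 11.98
position: [0.703, -0.0494, 0.1787]
tcp_rot: [[0.973, 0.229, 0.0], [0.229, -0.973, -0.0], [0.0, 0.0, -1.0]]
force: [0.2, -0.3, -3.4]
opening: 0.266
```

servo_tool(
  increments=[
    [1,[0,0,0.5],0],
    [1,[0,0,0.5],0],
  ],
)

```text
time_s: 12.22
position: [0.703, -0.0495, 0.1777]
tcp_rot: [[0.973, 0.229, -0.0], [0.229, -0.973, 0.0], [-0.0, -0.0, -1.0]]
force: [0.6, -0.6, -4.3]
opening: 0.267
```

servo_tool(
  increments=[
    [1,[0,0,0.5],0],
  ],
)

```text
time_s: 12.35
position: [0.703, -0.0495, 0.1772]
tcp_rot: [[0.973, 0.229, -0.0], [0.229, -0.973, 0.0], [-0.0, -0.0, -1.0]]
force: [-0.3, -0.7, -3.7]
opening: 0.265
```

servo_tool(
  increments=[
    [1,[0,0,0.5],0],
  ],
)

```text
time_s: 12.48
position: [0.7031, -0.0495, 0.177]
tcp_rot: [[0.973, 0.229, 0.0], [0.229, -0.973, 0.0], [0.0, 0.0, -1.0]]
force: [-0.1, 0.8, -2.9]
opening: 0.268
```

servo_tool(
  increments=[
    [1,[0,0,0.5],0],
  ],
)

```text
time_s: 12.6
position: [0.7031, -0.0495, 0.1767]
tcp_rot: [[0.973, 0.229, 0.0], [0.229, -0.973, -0.0], [0.0, 0.0, -1.0]]
force: [-0.7, 1.0, -0.8]
opening: 0.27
```

servo_tool(
  increments=[
    [1,[0,0,0.5],0],
  ],
)

```text
time_s: 12.72
position: [0.7032, -0.0495, 0.1765]
tcp_rot: [[0.973, 0.229, 0.001], [0.229, -0.973, -0.0], [0.001, 0.0, -1.0]]
force: [-1.0, -0.4, 0.8]
opening: 0.268
```

servo_tool(
  increments=[
    [1,[0,0,0.5],0],
  ],
)

```text
time_s: 12.85
position: [0.7032, -0.0495, 0.1762]
tcp_rot: [[0.973, 0.229, 0.001], [0.229, -0.973, -0.0], [0.001, 0.0, -1.0]]
force: [-0.7, 0.2, 3.3]
opening: 0.265
```

servo_tool(
  increments=[
    [1,[0,0,0.5],0],
  ],
)

```text
time_s: 12.98
position: [0.7033, -0.0495, 0.1759]
tcp_rot: [[0.973, 0.229, 0.001], [0.229, -0.973, -0.0], [0.001, 0.0, -1.0]]
force: [-1.8, 0.4, 5.6]
opening: 0.273
```

servo_tool(
  increments=[
    [1,[0,0,0.4],0],
  ],
)

```text
time_s: 13.1
position: [0.7034, -0.0495, 0.1754]
tcp_rot: [[0.973, 0.229, 0.001], [0.229, -0.973, -0.0], [0.001, 0.0, -1.0]]
force: [-1.9, 0.3, 5.4]
opening: 0.269
```

servo_tool(
  increments=[
    [1,[0,0,0.5],0],
    [1,[0,0,0.5],0],
  ],
)

```text
time_s: 13.35
position: [0.7036, -0.0494, 0.1744]
tcp_rot: [[0.973, 0.229, 0.002], [0.229, -0.973, 0.0], [0.002, 0.0, -1.0]]
force: [-1.6, 0.8, 4.6]
opening: 0.271
```

servo_tool(
  increments=[
    [1,[0,0,0.5],0],
    [1,[0,0,0.5],0],
  ],
)

```text
time_s: 13.6
position: [0.7038, -0.0493, 0.1735]
tcp_rot: [[0.973, 0.229, 0.002], [0.229, -0.973, 0.0], [0.002, 0.0, -1.0]]
force: [-1.4, 1.5, 5.7]
opening: 0.267
```

servo_tool(
  increments=[
    [1,[0,0,0.5],0],
  ],
)

```text
time_s: 13.72
position: [0.7039, -0.0493, 0.1731]
tcp_rot: [[0.973, 0.229, 0.003], [0.229, -0.973, 0.0], [0.003, 0.001, -1.0]]
force: [-2.0, -0.1, 5.1]
opening: 0.272
```

servo_tool(
  increments=[
    [1,[0,0,0.5],0],
  ],
)

```text
time_s: 13.85
position: [0.704, -0.0493, 0.1726]
tcp_rot: [[0.973, 0.229, 0.003], [0.229, -0.973, 0.0], [0.003, 0.001, -1.0]]
force: [-0.7, 1.7, 5.4]
opening: 0.273
```

servo_tool(
  increments=[
    [1,[0,0,0.5],0],
    [1,[0,0,0.5],0],
  ],
)

```text
time_s: 14.1
position: [0.7042, -0.0492, 0.1717]
tcp_rot: [[0.973, 0.229, 0.003], [0.229, -0.973, 0.0], [0.003, 0.001, -1.0]]
force: [-1.8, 0.9, 6.0]
opening: 0.267
```

servo_tool(
  increments=[
    [1,[0,0,0.5],0],
  ],
)

```text
time_s: 14.22
position: [0.7043, -0.0492, 0.1712]
tcp_rot: [[0.974, 0.229, 0.004], [0.229, -0.974, 0.0], [0.004, 0.001, -1.0]]
force: [-1.1, 1.6, 5.5]
opening: 0.272
```

servo_tool(
  increments=[
    [1,[0,0,0.5],0],
  ],
)

```text
time_s: 14.35
position: [0.7044, -0.0491, 0.1708]
tcp_rot: [[0.974, 0.229, 0.004], [0.229, -0.974, 0.0], [0.004, 0.001, -1.0]]
force: [-0.6, 1.0, 6.1]
opening: 0.266
```

servo_tool(
  increments=[
    [1,[0,0,0.5],0],
  ],
)

```text
time_s: 14.48
position: [0.7045, -0.0491, 0.1703]
tcp_rot: [[0.974, 0.229, 0.004], [0.229, -0.974, 0.0], [0.004, 0.001, -1.0]]
force: [-0.5, 1.4, 5.7]
opening: 0.267
```

servo_tool(
  increments=[
    [1,[0,0,0.5],0],
    [1,[0,0,0.5],0],
  ],
)

```text
time_s: 14.72
position: [0.7047, -0.0491, 0.1694]
tcp_rot: [[0.974, 0.229, 0.005], [0.229, -0.974, 0.0], [0.005, 0.001, -1.0]]
force: [-0.6, 1.2, 6.1]
opening: 0.268
```

servo_tool(
  increments=[
    [1,[0,0,0.5],0],
  ],
)

```text
time_s: 14.85
position: [0.7048, -0.0491, 0.169]
tcp_rot: [[0.974, 0.229, 0.005], [0.229, -0.974, 0.0], [0.005, 0.001, -1.0]]
force: [-0.5, 1.6, 5.2]
opening: 0.268
```

servo_tool(
  increments=[
    [1,[0,0,0.4],0],
  ],
)

```text
time_s: 14.98
position: [0.7048, -0.049, 0.1686]
tcp_rot: [[0.974, 0.229, 0.005], [0.229, -0.974, 0.001], [0.005, 0.001, -1.0]]
force: [-0.7, 1.9, 5.7]
opening: 0.264
```

servo_tool(
  increments=[
    [1,[0,0,0.3],0],
  ],
)

```text
time_s: 15.1
position: [0.7048, -0.049, 0.1683]
tcp_rot: [[0.974, 0.229, 0.005], [0.229, -0.974, 0.001], [0.005, 0.001, -1.0]]
force: [-0.2, 1.9, 5.8]
opening: 0.271
```

servo_tool(
  increments=[
    [1,[0,0,0.5],0],
    [1,[0,0,0.4],0],
  ],
)

```text
time_s: 15.35
position: [0.705, -0.049, 0.1676]
tcp_rot: [[0.974, 0.229, 0.006], [0.229, -0.974, 0.001], [0.006, 0.001, -1.0]]
force: [0.2, 1.3, 5.5]
opening: 0.271
```

servo_tool(
  increments=[
    [1,[0,0,0.4],0],
  ],
)

```text
time_s: 15.48
position: [0.7051, -0.049, 0.1672]
tcp_rot: [[0.974, 0.229, 0.006], [0.229, -0.974, 0.001], [0.006, 0.001, -1.0]]
force: [0.2, 2.5, 6.6]
opening: 0.272
```

servo_tool(
  increments=[
    [1,[0,0,0.4],0],
  ],
)

```text
time_s: 15.6
position: [0.7052, -0.049, 0.1669]
tcp_rot: [[0.974, 0.229, 0.006], [0.229, -0.974, 0.001], [0.006, 0.001, -1.0]]
force: [0.1, 1.5, 6.3]
opening: 0.27
```

servo_tool(
  increments=[
    [1,[0,0,0.3],0],
  ],
)

```text
time_s: 15.72
position: [0.7052, -0.0489, 0.1666]
tcp_rot: [[0.974, 0.229, 0.006], [0.229, -0.974, 0.001], [0.006, 0.001, -1.0]]
force: [0.5, 1.2, 6.7]
opening: 0.272
```

servo_tool(
  increments=[
    [1,[0,0,0.4],0],
  ],
)

```text
time_s: 15.85
position: [0.7052, -0.0489, 0.1664]
tcp_rot: [[0.974, 0.229, 0.006], [0.229, -0.974, 0.001], [0.006, 0.001, -1.0]]
force: [0.7, 2.0, 7.4]
opening: 0.267
```

servo_tool(
  increments=[
    [1,[0,0,0.4],0],
  ],
)

```text
time_s: 15.98
position: [0.7053, -0.0489, 0.1663]
tcp_rot: [[0.974, 0.229, 0.006], [0.229, -0.974, 0.001], [0.006, 0.001, -1.0]]
force: [0.0, 2.2, 8.8]
opening: 0.269
```

servo_tool(
  increments=[
    [1,[0,0,0.3],0],
  ],
)

```text
time_s: 16.1
position: [0.7053, -0.0489, 0.1662]
tcp_rot: [[0.974, 0.229, 0.006], [0.229, -0.974, 0.001], [0.006, 0.001, -1.0]]
force: [-1.1, 2.1, 8.6]
opening: 0.268
```

Bound again. Back to the near knob.

servo_tool(
  increments=[
    [1,[0,0,-8],0],
    [1,[-20,2,-12],0],
    [1,[-50,4,0],0],
    [1,[-50,4,0],0],
    [1,[-20,2,0],0],
  ],
)

```text
time_s: 16.73
position: [0.5651, -0.0932, 0.182]
tcp_rot: [[0.974, 0.228, -0.006], [0.228, -0.974, 0.001], [-0.006, -0.003, -1.0]]
force: [0.8, -0.5, -4.7]
opening: 0.269
```

servo_tool(
  increments=[
    [1,[0,0,2],0],
    [1,[0,0,0],0],
  ],
)

```text
time_s: 16.98
position: [0.5704, -0.0933, 0.181]
tcp_rot: [[0.974, 0.229, 0.001], [0.229, -0.974, -0.0], [0.001, 0.0, -1.0]]
force: [0.7, 0.7, -4.3]
opening: 0.269
```

```bash
python3 chk.py pics/b2.png
```

```text
16.975 [ 0.5704 -0.0933  0.181 ] [ 0.6723  0.6617 -4.2883] 0.2689604020377813
to A [138.0504 -13.1062   1.1445] to B [-2.6197 -0.2219  1.0459]
B 103 [ 0.5703 -0.0942  0.0882] top 0.10116059042075093
A 93 [ 0.7027 -0.0506  0.0806] top 0.09359624952167722
disc 138 [ 0.0021 -0.0009]
```

View pics/b2.png

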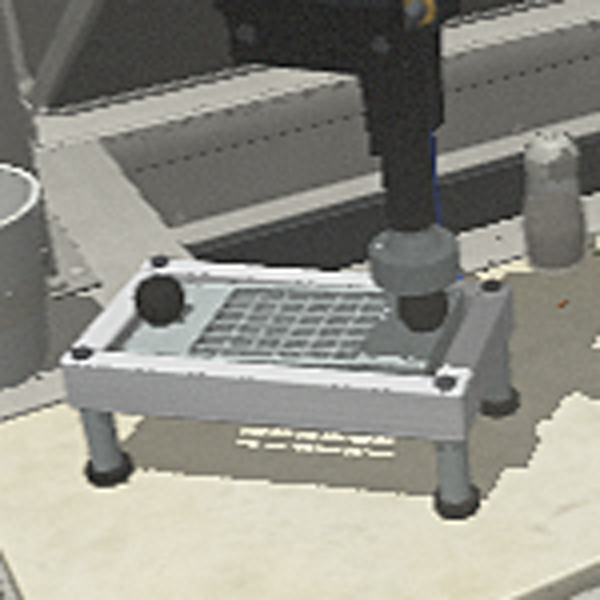

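Near knob is at about 100–101 mm and the far one at about 93.6 mm. The disc at (413,265) is over the near knob.

servo_tool(
  increments=[
    [1,[-2,0,1.5],0],
    [1,[0,0,1.5],0],
    [1,[0,0,0],0],
  ],
)

```text
time_s: 17.4
position: [0.5676, -0.0934, 0.1783]
tcp_rot: [[0.973, 0.229, -0.0], [0.229, -0.973, 0.0], [-0.0, -0.0, -1.0]]
force: [-0.2, -0.9, -3.7]
opening: 0.272
```

servo_tool(
  increments=[
    [1,[0,0,0.5],0],
    [1,[0,0,0.5],0],
  ],
)

```text
time_s: 17.65
position: [0.5676, -0.0937, 0.1776]
tcp_rot: [[0.973, 0.229, 0.0], [0.229, -0.973, -0.0], [0.0, 0.0, -1.0]]
force: [-0.9, -0.1, -4.0]
opening: 0.27
```

servo_tool(
  increments=[
    [1,[0,0,0.5],0],
    [1,[0,0,0.5],0],
  ],
)

```text
time_s: 17.9
position: [0.5675, -0.0937, 0.1766]
tcp_rot: [[0.973, 0.229, 0.0], [0.229, -0.973, -0.0], [0.0, 0.0, -1.0]]
force: [0.2, -0.8, -3.0]
opening: 0.269
```

servo_tool(
  increments=[
    [1,[0,0,0.5],0],
    [1,[0,0,0.5],0],
  ],
)

```text
time_s: 18.15
position: [0.5676, -0.0937, 0.1757]
tcp_rot: [[0.973, 0.229, 0.0], [0.229, -0.973, -0.0], [0.0, 0.0, -1.0]]
force: [-1.5, -0.6, -1.9]
opening: 0.27
```

servo_tool(
  increments=[
    [1,[0,0,0.5],0],
    [1,[0,0,0.5],0],
  ],
)

```text
time_s: 18.4
position: [0.5676, -0.0937, 0.1751]
tcp_rot: [[0.973, 0.229, 0.0], [0.229, -0.973, -0.0], [0.0, 0.0, -1.0]]
force: [-0.7, 0.1, 1.6]
opening: 0.272
```

servo_tool(
  increments=[
    [1,[0,0,0.5],0],
  ],
)

```text
time_s: 18.52
position: [0.5676, -0.0937, 0.1747]
tcp_rot: [[0.973, 0.229, 0.001], [0.229, -0.973, -0.0], [0.0, 0.0, -1.0]]
force: [-1.4, 0.7, 3.8]
opening: 0.264
```

servo_tool(
  increments=[
    [1,[0,0,0.5],0],
  ],
)

```text
time_s: 18.65
position: [0.5677, -0.0937, 0.1744]
tcp_rot: [[0.973, 0.229, 0.001], [0.229, -0.973, -0.0], [0.001, 0.0, -1.0]]
force: [-1.2, -0.1, 4.8]
opening: 0.268
```

servo_tool(
  increments=[
    [1,[0,0,0.4],0],
  ],
)

```text
time_s: 18.77
position: [0.5676, -0.0937, 0.174]
tcp_rot: [[0.973, 0.229, 0.001], [0.229, -0.973, -0.0], [0.001, 0.001, -1.0]]
force: [-1.7, 0.7, 5.8]
opening: 0.266
```

servo_tool(
  increments=[
    [1,[0,0,0.5],0],
    [1,[0,0,0.5],0],
  ],
)

```text
time_s: 19.02
position: [0.5674, -0.0938, 0.173]
tcp_rot: [[0.973, 0.229, 0.0], [0.229, -0.973, -0.001], [0.0, 0.001, -1.0]]
force: [-2.7, 0.4, 6.8]
opening: 0.265
```

servo_tool(
  increments=[
    [1,[0,0,0.5],0],
    [1,[0,0,0.5],0],
  ],
)

```text
time_s: 19.27
position: [0.5673, -0.0939, 0.1721]
tcp_rot: [[0.973, 0.229, -0.0], [0.229, -0.973, -0.001], [-0.0, 0.001, -1.0]]
force: [-2.5, 1.0, 6.2]
opening: 0.269
```

servo_tool(
  increments=[
    [1,[0,0,0.5],0],
  ],
)

```text
time_s: 19.4
position: [0.5671, -0.0939, 0.1716]
tcp_rot: [[0.973, 0.229, -0.0], [0.229, -0.973, -0.001], [-0.001, 0.001, -1.0]]
force: [-3.2, -0.7, 6.9]
opening: 0.269
```

servo_tool(
  increments=[
    [1,[0,0,0.5],0],
  ],
)

```text
time_s: 19.52
position: [0.567, -0.0939, 0.1711]
tcp_rot: [[0.973, 0.229, -0.001], [0.229, -0.973, -0.001], [-0.001, 0.001, -1.0]]
force: [-3.8, 0.2, 6.5]
opening: 0.269
```

servo_tool(
  increments=[
    [1,[0,0,0.5],0],
    [1,[0,0,0.4],0],
  ],
)

```text
time_s: 19.77
position: [0.5668, -0.094, 0.1701]
tcp_rot: [[0.973, 0.229, -0.001], [0.229, -0.973, -0.001], [-0.001, 0.001, -1.0]]
force: [-4.0, -0.2, 6.5]
opening: 0.271
```

servo_tool(
  increments=[
    [1,[0,0,0.5],0],
    [1,[0,0,0.4],0],
  ],
)

```text
time_s: 20.02
position: [0.5667, -0.094, 0.1692]
tcp_rot: [[0.973, 0.229, -0.002], [0.229, -0.973, -0.001], [-0.002, 0.001, -1.0]]
force: [-4.8, 0.3, 7.5]
opening: 0.274
```

servo_tool(
  increments=[
    [1,[0,0,0.5],0],
  ],
)

```text
time_s: 20.15
position: [0.5665, -0.094, 0.1687]
tcp_rot: [[0.973, 0.229, -0.002], [0.229, -0.973, -0.001], [-0.002, 0.001, -1.0]]
force: [-4.3, -0.8, 6.7]
opening: 0.269
```

servo_tool(
  increments=[
    [1,[0,0,0.5],0],
  ],
)

```text
time_s: 20.27
position: [0.5664, -0.0941, 0.1681]
tcp_rot: [[0.973, 0.229, -0.002], [0.229, -0.973, -0.001], [-0.002, 0.001, -1.0]]
force: [-4.3, -1.6, 7.2]
opening: 0.27
```

servo_tool(
  increments=[
    [1,[-0.5,0,0.4],0],
  ],
)

```text
time_s: 20.4
position: [0.5662, -0.0942, 0.1677]
tcp_rot: [[0.973, 0.229, -0.002], [0.229, -0.973, -0.001], [-0.002, 0.001, -1.0]]
force: [-4.0, -0.2, 7.1]
opening: 0.267
```

servo_tool(
  increments=[
    [1,[-0.3,0,0.5],0],
  ],
)

```text
time_s: 20.52
position: [0.566, -0.0942, 0.1673]
tcp_rot: [[0.973, 0.229, -0.001], [0.229, -0.973, -0.001], [-0.002, 0.001, -1.0]]
force: [-3.4, 0.1, 6.9]
opening: 0.269
```

servo_tool(
  increments=[
    [1,[0,0,0.4],0],
  ],
)

```text
time_s: 20.65
position: [0.5659, -0.0943, 0.1669]
tcp_rot: [[0.973, 0.229, -0.002], [0.229, -0.973, -0.001], [-0.002, 0.001, -1.0]]
force: [-4.1, 0.4, 6.4]
opening: 0.269
```

servo_tool(
  increments=[
    [1,[0,0,0.4],0],
  ],
)

```text
time_s: 20.78
position: [0.5659, -0.0943, 0.1665]
tcp_rot: [[0.973, 0.229, -0.002], [0.229, -0.973, -0.001], [-0.002, 0.001, -1.0]]
force: [-3.7, -0.4, 6.8]
opening: 0.27
```

servo_tool(
  increments=[
    [1,[0,0,0.4],0],
    [1,[0,0,0.4],0],
  ],
)

```text
time_s: 21.02
position: [0.5657, -0.0943, 0.1656]
tcp_rot: [[0.973, 0.229, -0.002], [0.229, -0.973, -0.001], [-0.002, 0.001, -1.0]]
force: [-3.6, -1.3, 7.5]
opening: 0.265
```

servo_tool(
  increments=[
    [1,[0,0,0.4],0],
  ],
)

```text
time_s: 21.15
position: [0.5656, -0.0943, 0.1652]
tcp_rot: [[0.973, 0.23, -0.002], [0.23, -0.973, -0.001], [-0.003, 0.001, -1.0]]
force: [-4.4, -1.0, 7.2]
opening: 0.269
```

servo_tool(
  increments=[
    [1,[0,0,0.4],0],
  ],
)

```text
time_s: 21.28
position: [0.5656, -0.0943, 0.1649]
tcp_rot: [[0.973, 0.229, -0.002], [0.229, -0.973, -0.001], [-0.003, 0.001, -1.0]]
force: [-5.0, -1.2, 7.9]
opening: 0.272
```

servo_tool(
  increments=[
    [1,[0,0,0.4],0],
  ],
)

```text
time_s: 21.4
position: [0.5657, -0.0943, 0.1648]
tcp_rot: [[0.973, 0.229, -0.002], [0.229, -0.973, -0.001], [-0.002, 0.001, -1.0]]
force: [-4.9, -0.1, 9.9]
opening: 0.27
```

servo_tool(
  increments=[
    [1,[0,0,-8],0],
    [1,[20,-2,-10],0],
    [1,[50,-4,0],0],
    [1,[50,-5,0],0],
    [1,[20,-2,0],0],
  ],
)

```text
time_s: 22.02
position: [0.7029, -0.0479, 0.1806]
tcp_rot: [[0.973, 0.23, 0.002], [0.23, -0.973, 0.0], [0.003, 0.0, -1.0]]
force: [0.1, -0.4, -3.9]
opening: 0.266
```

servo_tool(
  increments=[
    [1,[1,0,4],0],
    [1,[0,0,0],0],
    [1,[0,0,0],0],
  ],
)

```text
time_s: 22.4
position: [0.6997, -0.0493, 0.1772]
tcp_rot: [[0.974, 0.228, -0.002], [0.228, -0.974, 0.0], [-0.002, -0.001, -1.0]]
force: [0.6, -0.4, -4.1]
opening: 0.271
```

```bash
python3 chk.py pics/a3.png
```

```text
22.4 [ 0.6997 -0.0493  0.1772] [ 0.5585 -0.4098 -4.0902] 0.2714911914607913
to A [ 2.1534  0.1636 -2.84  ] to B [-138.5082   13.1379   -2.6015]
B 91 [ 0.5682 -0.0948  0.0796] top 0.09255643498197749
A 90 [ 0.7019 -0.0516  0.0846] top 0.09759528912615144
disc 126 [ 0.0019 -0.0007]
```

View pics/a3.png

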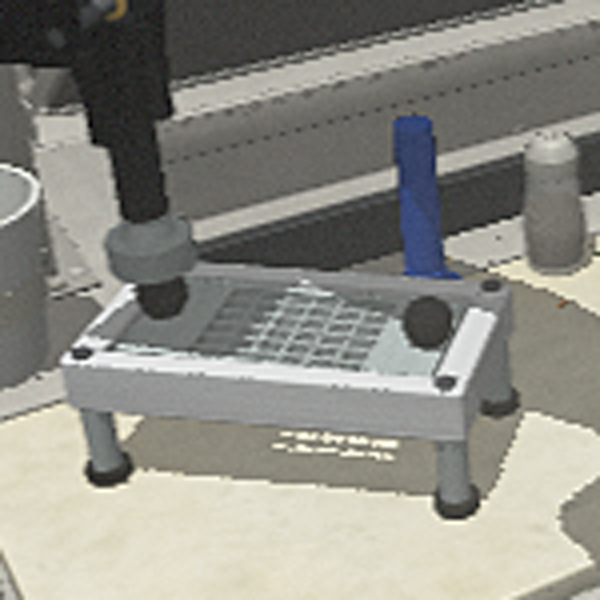

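The near knob is down to about 92.5 mm. The far one is at about 97 mm, with the disc over it at (150,250).

servo_tool(
  increments=[
    [1,[2,0,1],0],
    [1,[0,0,1],0],
    [1,[0,0,0.5],0],
  ],
)

```text
time_s: 22.82
position: [0.7029, -0.0485, 0.1752]
tcp_rot: [[0.974, 0.229, -0.0], [0.229, -0.974, -0.0], [-0.0, -0.0, -1.0]]
force: [-0.2, -0.8, -4.0]
opening: 0.27
```

servo_tool(
  increments=[
    [1,[0,0,0.5],0],
    [1,[0,0,0.5],0],
  ],
)

```text
time_s: 23.08
position: [0.703, -0.0484, 0.1741]
tcp_rot: [[0.973, 0.229, 0.0], [0.229, -0.973, -0.0], [0.0, 0.0, -1.0]]
force: [-0.8, -0.1, -4.7]
opening: 0.274
```

servo_tool(
  increments=[
    [1,[0,0,0.5],0],
    [1,[0,0,0.5],0],
  ],
)

```text
time_s: 23.32
position: [0.7029, -0.0484, 0.1731]
tcp_rot: [[0.973, 0.229, -0.0], [0.229, -0.973, 0.0], [-0.0, -0.0, -1.0]]
force: [0.3, -0.2, -4.1]
opening: 0.266
```

servo_tool(
  increments=[
    [1,[0,0,0.5],0],
    [1,[0,0,0.5],0],
  ],
)

```text
time_s: 23.58
position: [0.703, -0.0484, 0.1721]
tcp_rot: [[0.973, 0.229, -0.0], [0.229, -0.973, -0.0], [-0.0, 0.0, -1.0]]
force: [0.3, -0.6, -4.3]
opening: 0.267
```

servo_tool(
  increments=[
    [1,[0,0,0.5],0],
    [1,[0,0,0.5],0],
  ],
)

```text
time_s: 23.82
position: [0.7031, -0.0485, 0.1715]
tcp_rot: [[0.973, 0.229, 0.0], [0.229, -0.973, -0.0], [0.0, 0.0, -1.0]]
force: [-0.2, 0.0, -1.7]
opening: 0.269
```

servo_tool(
  increments=[
    [1,[0,0,0.5],0],
  ],
)

```text
time_s: 23.95
position: [0.7031, -0.0485, 0.1712]
tcp_rot: [[0.973, 0.229, 0.001], [0.229, -0.973, -0.0], [0.0, 0.0, -1.0]]
force: [-0.5, 0.7, -0.7]
opening: 0.269
```

servo_tool(
  increments=[
    [1,[0,0,0.5],0],
  ],
)

```text
time_s: 24.08
position: [0.7032, -0.0485, 0.171]
tcp_rot: [[0.973, 0.229, 0.001], [0.229, -0.973, -0.0], [0.001, 0.0, -1.0]]
force: [-1.5, 0.5, 1.4]
opening: 0.269
```

servo_tool(
  increments=[
    [1,[0,0,0.5],0],
  ],
)

```text
time_s: 24.2
position: [0.7032, -0.0485, 0.1706]
tcp_rot: [[0.973, 0.229, 0.001], [0.229, -0.973, -0.0], [0.001, 0.0, -1.0]]
force: [-1.6, 0.7, 3.6]
opening: 0.266
```

servo_tool(
  increments=[
    [1,[0,0,0.4],0],
  ],
)

```text
time_s: 24.32
position: [0.7033, -0.0485, 0.1704]
tcp_rot: [[0.973, 0.229, 0.001], [0.229, -0.973, -0.0], [0.001, 0.001, -1.0]]
force: [-1.6, -0.1, 4.6]
opening: 0.27
```

servo_tool(
  increments=[
    [1,[0,0,0.5],0],
    [1,[0,0,0.5],0],
  ],
)

```text
time_s: 24.58
position: [0.7035, -0.0484, 0.1693]
tcp_rot: [[0.973, 0.229, 0.002], [0.229, -0.973, -0.0], [0.002, 0.0, -1.0]]
force: [-1.9, 1.6, 5.4]
opening: 0.268
```

servo_tool(
  increments=[
    [1,[0,0,0.5],0],
    [1,[0,0,0.5],0],
  ],
)

```text
time_s: 24.82
position: [0.7037, -0.0483, 0.1684]
tcp_rot: [[0.973, 0.229, 0.002], [0.229, -0.973, 0.0], [0.002, 0.0, -1.0]]
force: [-0.3, 0.6, 4.6]
opening: 0.267
```

servo_tool(
  increments=[
    [1,[0,0,0.5],0],
  ],
)

```text
time_s: 24.95
position: [0.7038, -0.0483, 0.168]
tcp_rot: [[0.973, 0.229, 0.003], [0.229, -0.973, 0.0], [0.002, 0.001, -1.0]]
force: [-0.7, 0.7, 5.1]
opening: 0.27
```

servo_tool(
  increments=[
    [1,[0,0,0.5],0],
  ],
)

```text
time_s: 25.08
position: [0.7039, -0.0483, 0.1676]
tcp_rot: [[0.973, 0.229, 0.003], [0.229, -0.973, 0.0], [0.003, 0.001, -1.0]]
force: [-0.9, 2.0, 6.7]
opening: 0.268
```

servo_tool(
  increments=[
    [1,[0,0,0.5],0],
  ],
)

```text
time_s: 25.2
position: [0.704, -0.0483, 0.1671]
tcp_rot: [[0.974, 0.229, 0.003], [0.229, -0.974, 0.0], [0.003, 0.001, -1.0]]
force: [-1.0, 1.9, 6.6]
opening: 0.27
```

servo_tool(
  increments=[
    [1,[0,0,0.5],0],
  ],
)

```text
time_s: 25.32
position: [0.7041, -0.0482, 0.1666]
tcp_rot: [[0.974, 0.229, 0.003], [0.229, -0.974, 0.0], [0.003, 0.001, -1.0]]
force: [-1.1, 1.5, 5.9]
opening: 0.267
```

servo_tool(
  increments=[
    [1,[0,0,0.5],0],
  ],
)

```text
time_s: 25.45
position: [0.7042, -0.0482, 0.1662]
tcp_rot: [[0.974, 0.229, 0.003], [0.229, -0.974, 0.0], [0.003, 0.001, -1.0]]
force: [-1.1, 0.6, 5.3]
opening: 0.272
```

servo_tool(
  increments=[
    [1,[0,0,0.5],0],
  ],
)

```text
time_s: 25.58
position: [0.7043, -0.0481, 0.1657]
tcp_rot: [[0.973, 0.229, 0.004], [0.229, -0.974, 0.0], [0.004, 0.001, -1.0]]
force: [-1.1, 1.5, 6.0]
opening: 0.267
```

servo_tool(
  increments=[
    [1,[0,0,0.5],0],
  ],
)

```text
time_s: 25.7
position: [0.7044, -0.0481, 0.1652]
tcp_rot: [[0.974, 0.229, 0.004], [0.229, -0.974, 0.0], [0.004, 0.001, -1.0]]
force: [-0.2, 2.1, 6.0]
opening: 0.269
```

servo_tool(
  increments=[
    [1,[0,0,0.5],0],
  ],
)

```text
time_s: 25.82
position: [0.7045, -0.0481, 0.1648]
tcp_rot: [[0.974, 0.229, 0.004], [0.229, -0.974, 0.0], [0.004, 0.001, -1.0]]
force: [-0.3, 1.2, 6.1]
opening: 0.272
```

servo_tool(
  increments=[
    [1,[0,0,0.5],0],
  ],
)

```text
time_s: 25.95
position: [0.7046, -0.0481, 0.1644]
tcp_rot: [[0.974, 0.229, 0.004], [0.229, -0.974, 0.0], [0.004, 0.001, -1.0]]
force: [-1.2, 2.3, 6.0]
opening: 0.271
```

servo_tool(
  increments=[
    [1,[0,0,0.4],0],
  ],
)

```text
time_s: 26.08
position: [0.7046, -0.0481, 0.164]
tcp_rot: [[0.974, 0.229, 0.005], [0.229, -0.974, 0.0], [0.005, 0.001, -1.0]]
force: [-0.1, 1.8, 7.1]
opening: 0.27
```

servo_tool(
  increments=[
    [1,[0,0,0.4],0],
  ],
)

```text
time_s: 26.2
position: [0.7047, -0.048, 0.1636]
tcp_rot: [[0.974, 0.229, 0.005], [0.229, -0.974, 0.0], [0.005, 0.001, -1.0]]
force: [-0.1, 2.3, 6.1]
opening: 0.272
```

servo_tool(
  increments=[
    [1,[0,0,0.4],0],
  ],
)

```text
time_s: 26.32
position: [0.7048, -0.048, 0.1633]
tcp_rot: [[0.974, 0.229, 0.005], [0.229, -0.974, 0.0], [0.005, 0.001, -1.0]]
force: [-0.2, 1.8, 5.8]
opening: 0.269
```

servo_tool(
  increments=[
    [1,[0,0,0.3],0],
  ],
)

```text
time_s: 26.45
position: [0.7048, -0.048, 0.163]
tcp_rot: [[0.974, 0.229, 0.005], [0.229, -0.974, 0.001], [0.005, 0.001, -1.0]]
force: [-0.2, 1.7, 6.8]
opening: 0.274
```

servo_tool(
  increments=[
    [1,[0,0,0.4],0],
  ],
)

```text
time_s: 26.58
position: [0.7049, -0.0479, 0.1627]
tcp_rot: [[0.974, 0.229, 0.005], [0.229, -0.974, 0.001], [0.005, 0.001, -1.0]]
force: [0.5, 1.6, 6.5]
opening: 0.269
```

servo_tool(
  increments=[
    [1,[0,0,0.3],0],
  ],
)

```text
time_s: 26.7
position: [0.705, -0.048, 0.1624]
tcp_rot: [[0.974, 0.229, 0.005], [0.229, -0.974, 0.001], [0.005, 0.001, -1.0]]
force: [0.3, 2.3, 6.1]
opening: 0.27
```

servo_tool(
  increments=[
    [1,[0,0,0.3],0],
  ],
)

```text
time_s: 26.82
position: [0.705, -0.0479, 0.1622]
tcp_rot: [[0.974, 0.229, 0.006], [0.229, -0.974, 0.001], [0.006, 0.001, -1.0]]
force: [-0.0, 2.2, 6.9]
opening: 0.272
```

servo_tool(
  increments=[
    [1,[0,0,0.4],0],
  ],
)

```text
time_s: 26.95
position: [0.7051, -0.0479, 0.1618]
tcp_rot: [[0.974, 0.229, 0.006], [0.229, -0.974, 0.001], [0.006, 0.001, -1.0]]
force: [-0.3, 1.8, 6.4]
opening: 0.271
```

servo_tool(
  increments=[
    [1,[0,0,0.3],0],
  ],
)

```text
time_s: 27.08
position: [0.7051, -0.0479, 0.1615]
tcp_rot: [[0.974, 0.229, 0.006], [0.229, -0.974, 0.001], [0.006, 0.001, -1.0]]
force: [-0.6, 1.5, 6.8]
opening: 0.268
```

```bash
cat >> chk.py <<'E'
n="scene"
Q=W[(np.hypot(W[:,0]-x0,W[:,1]-y0)<.035)&(W[:,2]>z0-.09)&(W[:,2]<z0-.05)]
R=Q[np.hypot(Q[:,0]-x0-.0015,Q[:,1]-y0+.001)>.017]
if len(R)>20: print("disc z range rel TCP",np.percentile(R[:,2],[5,50,95])-z0, "abs",np.percentile(R[:,2],[5,95]))
E
python3 chk.py pics/a4.png
```

```text
27.075 [ 0.7051 -0.0479  0.1615] [-0.5525  1.5346  6.8465] 0.26768484246901425
to A [ -3.3639   0.3103 -18.4702] to B [-144.0307   13.205   -19.2846]
B 112 [ 0.5701 -0.0945  0.0831] top 0.09611810667727418
A 9
disc 118 [ 0.0024 -0.0008]
disc z range rel TCP [-0.0878 -0.0658 -0.0563] abs [0.0738 0.1052]
```

View pics/a4.png

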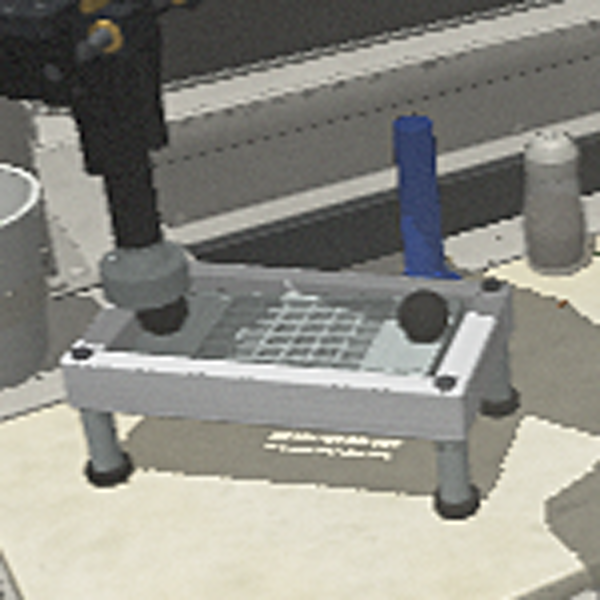

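The far end has gone to about 88–89 mm and the near end has risen to about 96 mm. Switching to the near knob.

servo_tool(
  increments=[
    [1,[0,0,-8],0],
    [1,[-20,2,-10],0],
    [1,[-50,4,0],0],
    [1,[-50,4,0],0],
    [1,[-21,2,0],0],
  ],
)

```text
time_s: 27.75
position: [0.5641, -0.0925, 0.1762]
tcp_rot: [[0.974, 0.228, -0.006], [0.228, -0.974, 0.001], [-0.006, -0.003, -1.0]]
force: [0.5, 0.8, -4.0]
opening: 0.27
```

servo_tool(
  increments=[
    [1,[0,0,1],0],
    [1,[0,0,0],0],
    [1,[0,0,0],0],
  ],
)

```text
time_s: 28.12
position: [0.5697, -0.0923, 0.1764]
tcp_rot: [[0.973, 0.229, 0.001], [0.229, -0.973, -0.0], [0.001, 0.0, -1.0]]
force: [0.7, 0.4, -4.2]
opening: 0.27
```

```bash
python3 chk.py pics/b5.png
```

```text
28.125 [ 0.5697 -0.0923  0.1764] [ 0.6836  0.3973 -4.1949] 0.26964902309611066
to A [138.5472 -11.8316  -3.539 ] to B [-2.1332  0.9391 -3.6472]
B 85 [ 0.5702 -0.0946  0.0829] top 0.09593074215906268
A 66 [ 0.703  -0.0502  0.0754] top 0.0883676956310638
disc 135 [ 0.002  -0.0008]
disc z range rel TCP [-0.0719 -0.0616 -0.0559] abs [0.1044 0.1204]
```

servo_tool(
  increments=[
    [1,[-1,1,1.5],0],
    [1,[0,0,1.5],0],
    [1,[0,0,1],0],
    [1,[0,0,0],0],
  ],
)

```text
time_s: 28.68
position: [0.5676, -0.0936, 0.1724]
tcp_rot: [[0.973, 0.229, -0.0], [0.229, -0.973, 0.0], [-0.0, -0.0, -1.0]]
force: [-0.7, -0.1, -4.3]
opening: 0.268
```

servo_tool(
  increments=[
    [1,[0,0,0.5],0],
    [1,[0,0,0.5],0],
  ],
)

```text
time_s: 28.92
position: [0.5678, -0.0936, 0.1716]
tcp_rot: [[0.973, 0.229, 0.0], [0.229, -0.973, -0.0], [0.0, 0.0, -1.0]]
force: [0.6, 0.1, -4.5]
opening: 0.272
```

servo_tool(
  increments=[
    [1,[0,0,0.5],0],
    [1,[0,0,0.5],0],
  ],
)

```text
time_s: 29.18
position: [0.5677, -0.0936, 0.1705]
tcp_rot: [[0.974, 0.229, -0.0], [0.229, -0.974, -0.0], [-0.0, -0.0, -1.0]]
force: [-0.2, 0.1, -3.8]
opening: 0.268
```

servo_tool(
  increments=[
    [1,[0,0,0.5],0],
  ],
)

```text
time_s: 29.3
position: [0.5677, -0.0936, 0.1702]
tcp_rot: [[0.973, 0.229, 0.0], [0.229, -0.973, -0.0], [0.0, 0.0, -1.0]]
force: [-0.1, -0.1, -2.7]
opening: 0.269
```

servo_tool(
  increments=[
    [1,[0,0,0.5],0],
  ],
)

```text
time_s: 29.42
position: [0.5678, -0.0936, 0.1699]
tcp_rot: [[0.973, 0.229, 0.0], [0.229, -0.973, -0.0], [0.0, 0.0, -1.0]]
force: [-0.6, 0.2, -0.6]
opening: 0.273
```

servo_tool(
  increments=[
    [1,[0,0,0.5],0],
  ],
)

```text
time_s: 29.55
position: [0.5678, -0.0936, 0.1696]
tcp_rot: [[0.973, 0.229, 0.0], [0.229, -0.973, -0.0], [0.0, 0.0, -1.0]]
force: [-0.8, 0.4, 1.4]
opening: 0.266
```

servo_tool(
  increments=[
    [1,[0,0,0.5],0],
  ],
)

```text
time_s: 29.68
position: [0.5679, -0.0936, 0.1692]
tcp_rot: [[0.973, 0.229, 0.001], [0.229, -0.973, -0.0], [0.001, 0.0, -1.0]]
force: [-1.7, 1.1, 3.6]
opening: 0.268
```

servo_tool(
  increments=[
    [1,[0,0,0.5],0],
  ],
)

```text
time_s: 29.8
position: [0.5679, -0.0937, 0.1689]
tcp_rot: [[0.973, 0.229, 0.001], [0.229, -0.973, -0.0], [0.001, 0.0, -1.0]]
force: [-1.5, 1.1, 5.6]
opening: 0.267
```

servo_tool(
  increments=[
    [1,[0,0,0.5],0],
  ],
)

```text
time_s: 29.92
position: [0.5678, -0.0937, 0.1684]
tcp_rot: [[0.973, 0.229, 0.001], [0.229, -0.973, -0.0], [0.001, 0.001, -1.0]]
force: [-1.7, -0.8, 5.5]
opening: 0.269
```

servo_tool(
  increments=[
    [1,[0,0,0.4],0],
  ],
)

```text
time_s: 30.05
position: [0.5678, -0.0937, 0.168]
tcp_rot: [[0.973, 0.229, 0.0], [0.229, -0.973, -0.0], [0.0, 0.0, -1.0]]
force: [-2.8, 0.6, 5.5]
opening: 0.267
```

servo_tool(
  increments=[
    [1,[0,0,0.5],0],
    [1,[0,0,0.5],0],
  ],
)

```text
time_s: 30.3
position: [0.5676, -0.0938, 0.1671]
tcp_rot: [[0.973, 0.229, -0.0], [0.229, -0.973, -0.001], [-0.0, 0.001, -1.0]]
force: [-2.3, -0.1, 6.4]
opening: 0.273
```

servo_tool(
  increments=[
    [1,[0,0,0.5],0],
    [1,[0,0,0.4],0],
  ],
)

```text
time_s: 30.55
position: [0.5674, -0.0938, 0.1661]
tcp_rot: [[0.973, 0.229, -0.0], [0.229, -0.973, -0.001], [-0.001, 0.001, -1.0]]
force: [-3.3, 0.0, 6.2]
opening: 0.272
```

servo_tool(
  increments=[
    [1,[0,0,0.5],0],
  ],
)

```text
time_s: 30.68
position: [0.5673, -0.0939, 0.1656]
tcp_rot: [[0.973, 0.229, -0.001], [0.229, -0.973, -0.001], [-0.001, 0.001, -1.0]]
force: [-2.8, -0.5, 6.6]
opening: 0.266
```

servo_tool(
  increments=[
    [1,[0,0,0.5],0],
  ],
)

```text
time_s: 30.8
position: [0.5671, -0.0939, 0.1651]
tcp_rot: [[0.973, 0.229, -0.001], [0.229, -0.973, -0.001], [-0.001, 0.001, -1.0]]
force: [-3.5, 0.6, 7.3]
opening: 0.27
```

servo_tool(
  increments=[
    [1,[0,0,0.4],0],
  ],
)

```text
time_s: 30.92
position: [0.567, -0.0939, 0.1647]
tcp_rot: [[0.973, 0.229, -0.001], [0.229, -0.973, -0.001], [-0.001, 0.001, -1.0]]
force: [-3.5, 0.2, 6.6]
opening: 0.27
```

servo_tool(
  increments=[
    [1,[0,0,0.5],0],
  ],
)

```text
time_s: 31.05
position: [0.567, -0.0939, 0.1642]
tcp_rot: [[0.973, 0.229, -0.001], [0.229, -0.973, -0.001], [-0.002, 0.001, -1.0]]
force: [-3.9, -0.2, 5.6]
opening: 0.271
```

servo_tool(
  increments=[
    [1,[0,0,0.4],0],
  ],
)

```text
time_s: 31.18
position: [0.5669, -0.094, 0.1638]
tcp_rot: [[0.973, 0.229, -0.002], [0.229, -0.973, -0.001], [-0.002, 0.0, -1.0]]
force: [-3.1, -0.2, 7.4]
opening: 0.27
```

servo_tool(
  increments=[
    [1,[0,0,0.4],0],
  ],
)

```text
time_s: 31.3
position: [0.5668, -0.094, 0.1633]
tcp_rot: [[0.973, 0.229, -0.002], [0.229, -0.973, -0.001], [-0.002, 0.0, -1.0]]
force: [-4.1, -0.4, 7.0]
opening: 0.27
```

servo_tool(
  increments=[
    [1,[0,0,0.4],0],
  ],
)

```text
time_s: 31.42
position: [0.5667, -0.094, 0.1629]
tcp_rot: [[0.973, 0.229, -0.002], [0.229, -0.973, -0.001], [-0.002, 0.001, -1.0]]
force: [-3.0, -0.7, 6.6]
opening: 0.266
```

```bash
python3 chk.py pics/b6.png
```

```text
31.425 [ 0.5667 -0.094   0.1629] [-3.0095 -0.6861  6.6384] 0.2659095193104397
to A [141.7843 -12.8202 -17.4018] to B [  1.1035  -0.0567 -17.0794]
B 5
A 83 [ 0.7023 -0.0512  0.0781] top 0.09111200121390323
disc 128 [ 0.0013 -0.001 ]
disc z range rel TCP [-0.0889 -0.068  -0.056 ] abs [0.074 0.107]
```

View pics/b6.png

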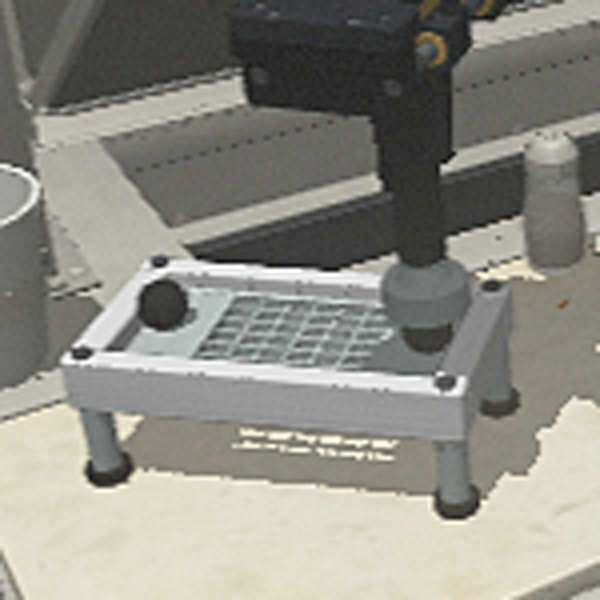

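Far knob at about 91, near at about 89.5. One more light tap on the far knob to level the grid.

servo_tool(
  increments=[
    [1,[0,0,-8],0],
    [1,[20,-2,-6],0],
    [1,[50,-4,0],0],
    [1,[50,-5,0],0],
    [1,[20,-2,0],0],
  ],
)

```text
time_s: 32.1
position: [0.704, -0.0477, 0.1753]
tcp_rot: [[0.973, 0.23, 0.003], [0.23, -0.973, 0.0], [0.003, 0.0, -1.0]]
force: [-0.9, -0.6, -4.1]
opening: 0.268
```

servo_tool(
  increments=[
    [1,[0,0,4],0],
    [1,[0,0,0],0],
    [1,[0,0,0],0],
  ],
)

```text
time_s: 32.48
position: [0.6997, -0.0493, 0.1717]
tcp_rot: [[0.974, 0.228, -0.002], [0.228, -0.974, 0.0], [-0.002, -0.001, -1.0]]
force: [-0.3, -0.2, -3.7]
opening: 0.27
```

```bash
python3 chk.py pics/a7.png
```

```text
32.475 [ 0.6997 -0.0493  0.1717] [-0.2829 -0.235  -3.7084] 0.2700554268623363
to A [ 2.0651  0.1598 -8.2641] to B [-138.5975   13.1234   -8.0486]
B 81 [ 0.5684 -0.0943  0.077 ] top 0.0900343661934119
A 54 [ 0.7016 -0.0506  0.0776] top 0.09056515901256612
disc 122 [ 0.002  -0.0009]
disc z range rel TCP [-0.0727 -0.0624 -0.056 ] abs [0.099  0.1158]
```

servo_tool(
  increments=[
    [1,[2,0,1.5],0],
    [1,[0,0,1.5],0],
    [1,[0,0,1],0],
    [1,[0,0,0],0],
  ],
)

```text
time_s: 33.02
position: [0.7028, -0.0484, 0.168]
tcp_rot: [[0.973, 0.229, -0.0], [0.229, -0.973, 0.0], [-0.0, -0.0, -1.0]]
force: [-0.0, 0.2, -3.4]
opening: 0.266
```

servo_tool(
  increments=[
    [1,[0,0,0.5],0],
    [1,[0,0,0.5],0],
  ],
)

```text
time_s: 33.28
position: [0.703, -0.0484, 0.1672]
tcp_rot: [[0.973, 0.229, 0.0], [0.229, -0.973, 0.0], [0.0, 0.0, -1.0]]
force: [0.1, 0.5, -4.3]
opening: 0.268
```

servo_tool(
  increments=[
    [1,[0,0,0.5],0],
    [1,[0,0,0.5],0],
  ],
)

```text
time_s: 33.52
position: [0.703, -0.0484, 0.1661]
tcp_rot: [[0.973, 0.229, 0.0], [0.229, -0.973, 0.0], [0.0, -0.0, -1.0]]
force: [-0.2, 0.3, -3.6]
opening: 0.269
```

servo_tool(
  increments=[
    [1,[0,0,0.5],0],
    [1,[0,0,0.5],0],
  ],
)

```text
time_s: 33.78
position: [0.703, -0.0484, 0.1653]
tcp_rot: [[0.973, 0.229, 0.0], [0.229, -0.973, 0.0], [0.0, 0.0, -1.0]]
force: [0.6, 0.4, -1.7]
opening: 0.271
```

servo_tool(
  increments=[
    [1,[0,0,0.5],0],
  ],
)

```text
time_s: 33.9
position: [0.7031, -0.0485, 0.1651]
tcp_rot: [[0.973, 0.229, 0.0], [0.229, -0.973, -0.0], [0.0, 0.0, -1.0]]
force: [-0.9, 0.5, -1.4]
opening: 0.271
```

servo_tool(
  increments=[
    [1,[0,0,0.5],0],
    [1,[0,0,0.5],0],
  ],
)

```text
time_s: 34.15
position: [0.7032, -0.0484, 0.1645]
tcp_rot: [[0.973, 0.229, 0.001], [0.229, -0.973, -0.0], [0.001, 0.0, -1.0]]
force: [-1.9, -0.4, 2.2]
opening: 0.272
```

servo_tool(
  increments=[
    [1,[0,0,0.5],0],
  ],
)

```text
time_s: 34.28
position: [0.7032, -0.0485, 0.1642]
tcp_rot: [[0.973, 0.229, 0.001], [0.229, -0.973, -0.0], [0.001, 0.0, -1.0]]
force: [-2.4, 0.2, 3.3]
opening: 0.268
```

servo_tool(
  increments=[
    [1,[0,0,0.4],0],
  ],
)

```text
time_s: 34.4
position: [0.7033, -0.0485, 0.1639]
tcp_rot: [[0.973, 0.229, 0.001], [0.229, -0.973, -0.0], [0.001, 0.0, -1.0]]
force: [-1.7, 0.8, 6.0]
opening: 0.267
```

servo_tool(
  increments=[
    [1,[0,0,0.4],0],
  ],
)

```text
time_s: 34.52
position: [0.7034, -0.0485, 0.1635]
tcp_rot: [[0.973, 0.229, 0.002], [0.229, -0.973, -0.0], [0.001, 0.001, -1.0]]
force: [-1.7, 1.6, 4.9]
opening: 0.272
```

servo_tool(
  increments=[
    [1,[0,0,0.3],0],
  ],
)

```text
time_s: 34.65
position: [0.7035, -0.0484, 0.1632]
tcp_rot: [[0.973, 0.229, 0.002], [0.229, -0.973, -0.0], [0.002, 0.0, -1.0]]
force: [-1.6, -0.0, 5.7]
opening: 0.267
```

servo_tool(
  increments=[
    [1,[0,0,-8],0],
    [1,[-10,10,-15],0],
    [1,[-25,15,-20],0],
    [1,[-35,15,-5],0],
    [1,[-10,5,0],0],
  ],
)

```text
time_s: 35.28
position: [0.6334, -0.1127, 0.2109]
tcp_rot: [[0.974, 0.227, -0.001], [0.227, -0.974, -0.001], [-0.001, 0.001, -1.0]]
force: [0.6, 0.1, -3.8]
opening: 0.27
```

servo_tool(
  increments=[
    [1,[0,0,0],0],
    [1,[0,0,0],0],
  ],
)

```text
time_s: 35.52
position: [0.636, -0.1104, 0.2099]
tcp_rot: [[0.973, 0.229, 0.001], [0.229, -0.973, 0.0], [0.001, -0.0, -1.0]]
force: [0.3, -0.4, -4.0]
opening: 0.269
```

```bash
python3 chk.py pics/a8.png; python3 chk.py pics/a9.png|grep top
```

```text
35.525 [ 0.636  -0.1104  0.2099] [ 0.3132 -0.3545 -4.0227] 0.26935035939357094
to A [ 78.0295 -44.676   29.9764] to B [-62.6439 -31.828   29.864 ]
B 79 [ 0.5687 -0.0947  0.0776] top 0.09060688236050736
A 76 [ 0.7021 -0.0509  0.0771] top 0.09008419044317595
disc 129 [ 0.0022 -0.0009]
disc z range rel TCP [-0.0725 -0.0624 -0.0559] abs [0.1374 0.154 ]
B 79 [ 0.5684 -0.0939  0.0774] top 0.0904333951632104
A 75 [ 0.7023 -0.0509  0.077 ] top 0.08999275339425299
```

View pics/a8.png

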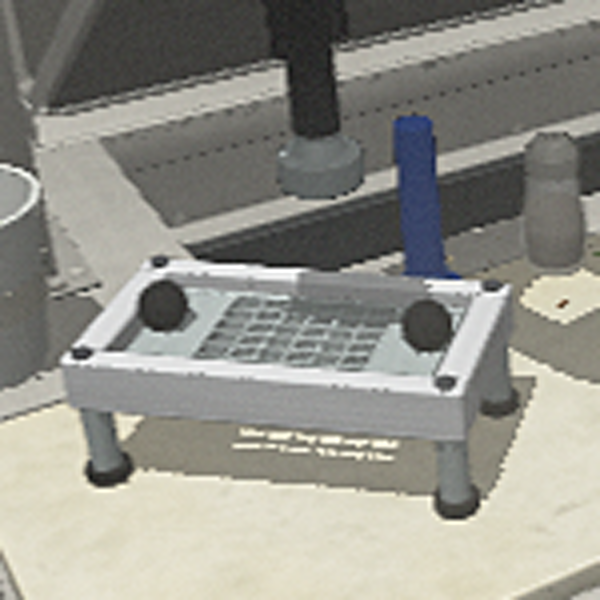

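The grid is level: knobs at about 90.5 and 90.0 mm. Now to the plate.

```bash
python3 - <<'E'
from h import *
print(rel([.490,-.397,.2]))
E
```

```text
[-208.06959393  245.80059466    9.63064829]
```

servo_tool(
  increments=[
    [1,[-14,17,0],0],
    [1,[-30,35,0],0],
    [1,[-35,42,0],0],
    [1,[-35,42,0],0],
    [1,[-35,42,0],0],
  ],
)

```text
time_s: 36.25
position: [0.5298, -0.3202, 0.21]
tcp_rot: [[0.973, 0.229, -0.0], [0.229, -0.973, -0.001], [-0.0, 0.001, -1.0]]
force: [0.4, -0.6, -4.4]
opening: 0.267
```

servo_tool(
  increments=[
    [1,[-33,38,0],0],
    [1,[-20,22,10],0],
    [1,[-6,8,30],0],
    [1,[0,0,30],0],
    [1,[0,0,20],0],
  ],
)

```text
time_s: 36.88
position: [0.4877, -0.3982, 0.1183]
tcp_rot: [[0.974, 0.228, -0.002], [0.228, -0.974, 0.001], [-0.002, -0.002, -1.0]]
force: [0.3, -0.5, -4.9]
opening: 0.269
```

servo_tool(
  increments=[
    [1,[0,0,10],0],
    [1,[0,0,10],0],
    [1,[0,0,0],0],
  ],
)

```text
time_s: 37.25
position: [0.489, -0.3976, 0.0997]
tcp_rot: [[0.973, 0.229, -0.001], [0.229, -0.973, 0.001], [-0.0, -0.001, -1.0]]
force: [-0.5, 0.5, -4.0]
opening: 0.27
```

```bash
python3 - <<'E'
from h import *
np.set_printoptions(precision=4,suppress=True)
s=bot.read_state(); print(s["time_s"],s["position"],s["force"])
n="scene"; p,d=bot.capture(n); cv2.imwrite("pics/p1.png",cv2.resize(p[130:230,290:410],(720,600)))
W=cloud(n,d).reshape(-1,3);W=W[~np.isnan(W[:,0])]
Q=W[(np.hypot(W[:,0]-.492,W[:,1]+.398)<.085)&(W[:,2]>.018)&(W[:,2]<.022)]
print("plate",len(Q),cv2.minEnclosingCircle((Q[:,:2]*1000).astype(np.float32)))
print(rel([.4905,-.397,.0825]))
E
```

```text
37.25 [ 0.489  -0.3976  0.0997] [-0.4753  0.4733 -4.0104]
plate 309 ((492.8289794921875, -398.36932373046875), 75.94273376464844)
[ 1.3403 -0.5685 17.8323]
```

View pics/p1.png

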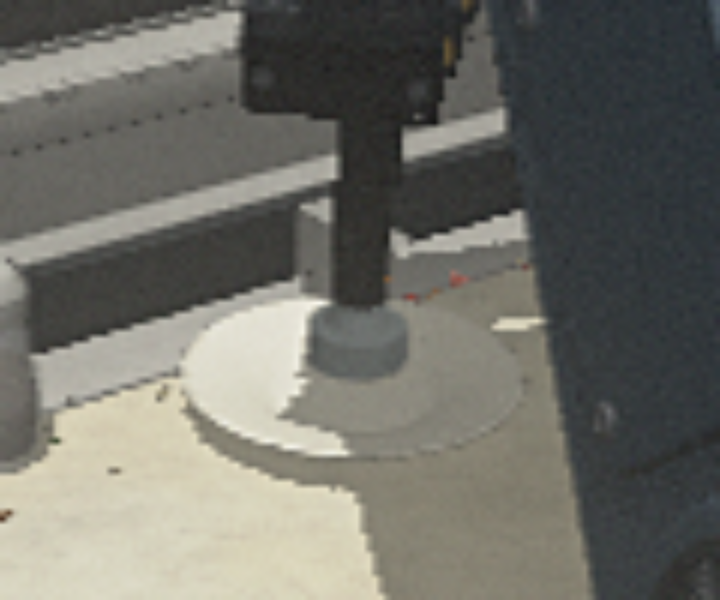

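The disc at (358,340) is over the middle of the plate. Lowering.

servo_tool(
  increments=[
    [1,[1,0,6],0],
    [1,[0,0,5],0],
    [1,[0,0,3],0],
    [1,[0,0,1],0],
    [1,[0,0,0],0],
  ],
)

```text
time_s: 37.92
position: [0.4901, -0.3974, 0.085]
tcp_rot: [[0.973, 0.229, -0.0], [0.229, -0.973, 0.0], [-0.0, -0.0, -1.0]]
force: [-0.4, 0.2, -3.8]
opening: 0.27
```

servo_tool(
  increments=[
    [1,[0,0,1],0],
    [1,[0,0,0],0],
  ],
)

```text
time_s: 38.17
position: [0.4901, -0.3974, 0.0841]
tcp_rot: [[0.973, 0.229, 0.0], [0.229, -0.973, -0.0], [0.0, 0.0, -1.0]]
force: [0.0, -0.2, -4.0]
opening: 0.267
```

servo_tool(
  increments=[
    [1,[0,0,1],0],
  ],
)

```text
time_s: 38.3
position: [0.4902, -0.3975, 0.0832]
tcp_rot: [[0.973, 0.229, 0.0], [0.229, -0.973, -0.0], [0.0, 0.0, -1.0]]
force: [-0.2, 0.5, -3.8]
opening: 0.269
```

servo_tool(
  increments=[
    [1,[0,0,0.5],0],
    [1,[0,0,0],0],
  ],
)

```text
time_s: 38.55
position: [0.4901, -0.3974, 0.0825]
tcp_rot: [[0.973, 0.229, -0.0], [0.229, -0.973, 0.0], [-0.0, -0.0, -1.0]]
force: [0.5, -0.5, -4.1]
opening: 0.265
```

servo_tool(
  increments=[
    [1,[0,0,0.5],0],
    [1,[0,0,0],0],
  ],
)

```text
time_s: 38.8
position: [0.4902, -0.3974, 0.0825]
tcp_rot: [[0.973, 0.229, 0.0], [0.229, -0.973, -0.0], [0.0, 0.0, -1.0]]
force: [-0.7, 0.1, 0.0]
opening: 0.27
```

servo_tool(
  increments=[
    [1,[0,0,0.5],0],
    [1,[0,0,0],0],
  ],
)

```text
time_s: 39.05
position: [0.4903, -0.3974, 0.0824]
tcp_rot: [[0.973, 0.229, 0.0], [0.229, -0.973, -0.0], [0.0, 0.0, -1.0]]
force: [-2.0, 2.6, 5.3]
opening: 0.269
```

servo_tool(
  increments=[
    [1,[0,0,-0.6],0],
    [0,[0,0,0],0],
    [0,[0,0,0],0],
    [0,[0,0,0],0],
    [0,[0,0,0],0],
  ],
)

```text
time_s: 39.67
position: [0.4902, -0.3975, 0.082]
tcp_rot: [[0.973, 0.229, 0.0], [0.229, -0.973, -0.0], [0.0, 0.0, -1.0]]
force: [0.1, -0.3, -0.2]
opening: 0.643
```

servo_tool(
  increments=[
    [0,[0,0,0],0],
    [0,[0,0,0],0],
    [0,[0,0,0],0],
    [0,[0,0,0],0],
  ],
)

```text
time_s: 40.17
position: [0.4902, -0.3974, 0.0822]
tcp_rot: [[0.973, 0.229, 0.0], [0.229, -0.973, -0.0], [0.0, 0.0, -1.0]]
force: [0.0, 0.0, 0.3]
opening: 0.985
```

Released. Retreating straight up.

servo_tool(
  increments=[
    [0,[0,0,-10],0],
    [0,[0,0,-25],0],
    [0,[0,0,-35],0],
    [0,[0,0,-35],0],
    [0,[0,0,-30],0],
  ],
)

```text
time_s: 40.8
position: [0.4904, -0.3976, 0.2195]
tcp_rot: [[0.973, 0.229, 0.001], [0.229, -0.973, -0.001], [0.001, 0.002, -1.0]]
force: [0.6, 1.1, -0.6]
opening: 1.002
```

servo_tool(
  increments=[
    [0,[0,0,-20],0],
    [0,[0,0,0],0],
    [0,[0,0,0],0],
  ],
)

```text
time_s: 41.18
position: [0.4897, -0.3969, 0.2366]
tcp_rot: [[0.973, 0.229, -0.001], [0.229, -0.973, 0.001], [-0.001, -0.001, -1.0]]
force: [0.0, 0.3, -1.1]
opening: 1.002
```

```bash
python3 chk.py pics/e1.png; python3 - <<'E'
from h import *
from scipy.optimize import least_squares
np.set_printoptions(precision=4,suppress=True)
n="scene"; p,d=bot.capture(n); cv2.imwrite("pics/e2.png",cv2.resize(p[120:290,150:440],(800,470)))
W=cloud(n,d).reshape(-1,3);W=W[~np.isnan(W[:,0])]
Q=W[(np.hypot(W[:,0]-.492,W[:,1]+.398)<.085)&(W[:,2]>.018)&(W[:,2]<.022)]
print("plate",cv2.minEnclosingCircle((Q[:,:2]*1000).astype(np.float32)))
for a,b,r in [(.011,.024,.022),(.04,.07,.012),(.095,.13,.012)]:
    Q=W[(np.hypot(W[:,0]-.492,W[:,1]+.398)<.03)&(W[:,2]>a)&(W[:,2]<b)]
    print(a,len(Q),least_squares(lambda s:np.hypot(Q[:,0]-s[0],Q[:,1]-s[1])-r,[.49,-.398],loss="soft_l1",f_scale=.001).x,Q[:,2].max())
bot.capture("top")
for n in ["scene","top"]:
  for t in ["shaker","ramekin"]:
    print(n,t,[(round(r["p"],2),[round(v) for v in r["bbox"]]) for r in bot.find_in(n,t)][:3])
E
```

```text
41.175 [ 0.4897 -0.3969  0.2366] [ 0.0413  0.3476 -1.0505] 1.001714141551113
to A [ 286.1296 -290.0769   56.7175] to B [ 145.4574 -277.2157   56.7912]
B 80 [ 0.5686 -0.0944  0.0774] top 0.09041617727207492
A 75 [ 0.7024 -0.0511  0.0776] top 0.0905510508941111
plate ((492.3117980957031, -397.6999816894531), 75.96260833740234)
0.011 79 [ 0.4921 -0.3982] 0.0238755247566118
0.04 100 [ 0.4918 -0.3981] 0.0694085706745837
0.095 129 [ 0.4918 -0.398 ] 0.12998921351705495
scene shaker [(0.75, [279, 172, 296, 210])]
scene ramekin []
top shaker [(0.78, [371, 157, 393, 177])]
top ramekin []
```

View pics/e2.png

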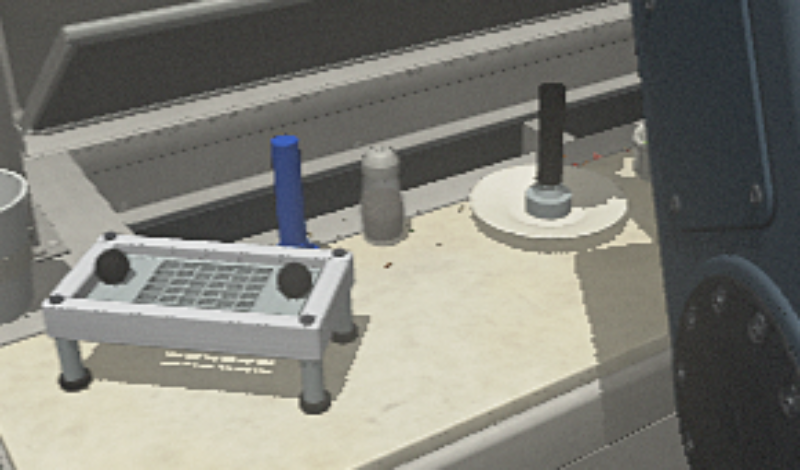

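The pounder stands upright at (548,150), centred on the plate, and the grid is level. Handing in.

```bash
python3 -c "
from rig import bot
print(bot.hand_in())"
```

```text
the job is handed in; nothing more can be done
None
```

The grid is down and level, the pounder is standing on the plate, and I handed the job in at about 41 s. The hand-in reports no verdict.

**What I did:** I picked up the black-handled pounder and left the blue look-alike alone. I changed knobs whenever the grid bound or one end was down: near, far, near, far, near, then a last light tap on the far knob. The measured contact force stayed below about 14 N, judged from wrist readings between steps. I then set the pounder on the plate, opened the gripper and retreated straight up.

**Last checks:**
- **Grid:** knob tops at about 90.4 mm (near) and 90.5 mm (far), against the 92 mm limit.
- **Pounder:** its axis is within about 1 mm of the plate's centre, upright, with the gripper about 0.1 m clear above it.
- **Shaker:** still upright and within a few pixels of where it was in both cameras.

**Check that failed:** the detector did not find the ramekin in the final pictures; in the first ones it found it only in the top view. I never went near either of the two white dishes it could be, but I have no measured confirmation that it stayed put.

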